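# Stack a filter cell in the sloping nest

## Robot

A 6-joint arm with a two-finger parallel gripper is mounted at the origin on the work surface. World frame = base frame: x ahead of the robot, y to its left, z up, the work surface at z = 0. Lengths are in mm, angles in rad, forces in N, time in s.
With the tool pointing down it reaches from about 325 to 925 mm from the base axis. Payload 3.1 kg.
Tool frame: the origin (TCP) lies at the centre of the arm's flange, where the gripper is bolted on; the fingertips stand 173 mm ahead of it and the grasp point (between the pads) lies 155 mm ahead of it; z points along the fingers, y is the direction in which the jaws open and shut (so a half turn about z gives the same grasp; the last joint's range is limited). The gripper opens to 85 mm and grips with 20 to 120 N. Pads are 22 mm wide; open, the fingers measure 114 mm over their backs; the gripper's body (76 mm by 85 mm) begins 54 mm behind the grasp point. The pads swing forward as they close: fully open they stand 13 mm farther back than shut.
Start: joints at [-1.458, 0.217, 1.613, -0, 1.311, -0.112], TCP at [139.34, -609.282, 404.7] pointing down, gripper open.
Joint ranges: [-2.75, 2.75], [-0.78, 2.1], [0.31, 2.55], [-1.13, 4.27], [0.13, 2.63], [-2.58, 2.58]. Speed limits (rad/s): [2.79, 2.79, 3.14, 3.14, 3.14, 3.14].

## Interface

Orientations are given as a unit quaternion [x, y, z, w].
In Python, from plant import r gives the robot as it stands.
- The arm moves only by the tool step_arm, never from a script. Its argument "deltas" is a list of rows, each a list of 3 entries, a list of its own where there are three numbers: the shift along the tool's x, y, z in units of 0.25 m (1.0 is 0.25 m), then the turn, a rotation vector about the tool's x, y, z in units of 90 degrees (1.0 is 90 degrees), then the opening, from -1 (shut) to 1 (fully open), so that 0 is half open. In form: [[[x, y, z], [ax, ay, az], jaw], ...]. A call has exactly 5 rows; each row is the pose to reach, as a shift and turn from the pose commanded when the call began, along the tool's axes at that moment; what a row does not reach only later rows make up. A row lasts 1/8 s, in which the tool goes at most 62.5 mm and 10.7 degrees, less where a joint would pass 70% of its speed; a pose out of reach is approached as far as the arm can. A call with a number of a shift or a turn outside -1 to 1 is refused whole. A call with a gripper value outside its range is refused whole. The fingers move at their own pace and stop on an object; "squeeze" is the grip in N (left out, the last holds). Time passes only in rows, so rows that repeat a pose let the fingers close, or fill a call up. It gives the time, the measured TCP pose, the force and the opening at its end, in the units of the state.
- r.get_state(): the state, without advancing time (a new reading comes with each control period).
- r.get_image(name): name is "scene" or "side" or "wrist"; returns a dict with "image" (420x560x3 uint8, blue, green, red), "camera_matrix" (3x3 intrinsics, pixels), "k1" (the pictures are not rectified: a ray, as slopes to the right and down, at radius r is drawn at 1 + k1 r^2 times it, then the intrinsics apply), "eye" and "orientation" of the camera in the world. Camera axes: x right, y down, z forward; pixel columns grow to the right and rows downward; lengths in mm; the calibration is good to about 2 mm. A picture is of the moment at which its call begins. There is no depth.
- r.finish_job(): hands the job in, once; it reports no verdict.
The state is a dict: "t": time; "qpos": joint angles; "dq": joint speeds; "joint_torque": joint torques, N m; "tcp_pos": TCP position; "tool_rot": TCP orientation; "wrist_force": force on the tool from outside, world axes, zero at the start; "moment": the same for the moment, N m; "opening": finger opening in mm.
Only numpy, scipy, OpenCV 4.12 (cv2) and the standard library are available. Lean on these libraries where they do the work, as an engineer would, in place of code of your own. Each camera call takes 0.05 s, during which the arm holds its last target. There are 200 camera calls.

## Task

Assemble the microscope's filter cell in the sloping nest: lay the rectangular cell body squarely on the pocket floor, then the thin spacer frame on it, then the round disc on top. Put each one in and let go of it before the next, do not press on the nest with 40 N or more, and leave the other things on the bench where they are.

Things in the scene. Friction and masses are not known exactly. Their poses are not given: they have to be found in the camera images.
- nest: Fixed aluminium nest with a rectangular pocket whose floor slopes 25 degrees, so that it opens upwards and towards the robot. Origin: centre of the pocket floor, 105 mm above the bench. z: out of the pocket, square to its floor; x: up the slope, away from the robot, pocket length 52.5 mm; y: level, pocket width 42.5 mm. The floor plate reaches 28 mm to either side in y.
- nest_mouth (a point): Centre of the pocket's mouth, 50 mm along z from the floor; axes as the nest's. Walls are straight to 42 mm, then flare outwards. The end walls (+x, -x, 8 mm thick) are closed; the sides (+y, -y) have only corner lips 6 mm thick that leave a gap 35 mm long in the middle of each side, open down to the floor, for the fingers.
- cell_body: Main part of the filter cell, a dark metal rectangular block, 50 mm (x) by 40 mm (y) by 24 mm high, with a through window of 26 x 20 mm. Lies flat on the bench. Origin: centre of its underside, z up. 130 g.
- spacer: Spacer: dark metal flat rectangular frame, 50 mm (x) by 40 mm (y), only 12 mm thick, window 30 x 24 mm. Lies flat on the bench. Origin: centre of its underside, z up. 50 g.
- disc: Top disc: dark metal round disc, 48 mm in diameter, 14 mm thick, with a glass window in its upper face (flush). Lies flat on the bench. Origin: centre of its underside, z up. 60 g.
- dish: Bystander, to be left alone: a clear shallow glass dish, 70 mm across, 14 mm high. Origin: centre of its underside.
- mouse: Bystander, to be left alone: a black computer mouse about 95 x 58 mm, 31 mm high. Origin: centre of its underside.
- objective: Bystander, to be left alone: a small upright steel microscope objective, 34 mm across, 46 mm high. Origin: centre of its underside.
- slide_box: Bystander, to be left alone: a flat wooden slide box 85 x 100 x 34 mm. Origin: centre of its underside.
- vial: Bystander, to be left alone: a small amber vial, 28 mm across, 55 mm high. Origin: centre of its underside.
- joystick: Bystander, to be left alone: a white joystick on a base 85 x 100 mm, 110 mm high. Origin: centre of its underside.
- eyepiece: Bystander, to be left alone: an upright black eyepiece, 34 mm across, 55 mm high. Origin: centre of its underside.

How it is judged:
By the outcome, as a careful person would: the job done as asked, in the order asked, and still so for the second after the job is handed in, with the robot touching nothing.
It also fails if it takes over 72 s, if anything falls off the work surface, if the arm or the gripper's body presses on something with over 40 N, if the wrist force passes 120 N, or if a joint passes its speed limit or range.

## Working session

There is one attempt and no reset: what is moved stays moved. The work goes in short steps, Python scripts to look and compute and a tool call to move; the robot and the scene stay as the last step left them, time stands still between calls to the robot, and variables do not carry over. Pictures are saved under pics/ and viewed, about 8 in all and at most 12, crops included, and the job is handed in when it is done.

Besides the shell and the picture viewer there is one more tool, called as name(argument=value, ...) on one line, values as JSON. step_arm: Moves the arm, as the interface text tells. Shifts and turns lie within -1 to 1; 1 stands for 0.25 m of shift or 90 degrees of turn. Its arguments: {"type":"object","properties":{"deltas":{"type":"array","items":{"type":"array"}},"squeeze":{"type":"number"}},"required":["deltas"]}

```bash
ls; mkdir -p pics; cat > h.py <<'E'
import numpy as np, cv2
from scipy.spatial.transform import Rotation as R
from plant import r
def cam(name):
    d=r.get_image(name); return d
def save(d,fn): cv2.imwrite('pics/'+fn,d['image'])
def Rm(o):
    o=np.array(o,float); return o if o.shape==(3,3) else R.from_quat(o).as_matrix()
def ray(d,uv):
    K=np.array(d['camera_matrix']);dist=np.array([d['k1'],0,0,0,0.])
    uv=np.array(uv,float).reshape(-1,1,2)
    p=cv2.undistortPoints(uv,K,dist).reshape(-1,2)
    v=np.c_[p,np.ones(len(p))]@Rm(d['orientation']).T
    return np.array(d['eye'],float),v
def onz(d,uv,z):
    e,v=ray(d,uv); return e+v*((z-e[2])/v[:,2])[:,None]
def proj(d,P):
    P=np.array(P,float).reshape(-1,3);c=(P-np.array(d['eye']))@Rm(d['orientation'])
    K=np.array(d['camera_matrix']);s=c[:,:2]/c[:,2:];s=s*(1+d['k1']*(s**2).sum(1))[:,None]
    return s*[K[0,0],K[1,1]]+[K[0,2],K[1,2]]
E
python3 - <<'E'
from h import *
import pickle
D={}
for n in("scene","side","wrist"):
    d=cam(n);D[n]=d;save(d,n+'0.png');print(n,d['eye'],d['orientation'],d['k1'],np.array(d['camera_matrix']).tolist())
pickle.dump(D,open('d0.pkl','wb'));print(r.get_state())
E
```

```text
pics
scene [1557.06196606   43.58308084  855.00164789] [ 0.58938226  0.67417283 -0.3356544  -0.292328  ] 0.05624684289634421 [[524.4353109042802, 0.0, 280.42744286876996], [0.0, 524.4353109042802, 215.9554277274297], [0.0, 0.0, 1.0]]
side [143.712832   551.6027335  852.57569323] [-0.26763421  0.88369242 -0.36740504  0.11168337] -0.023827588653453562 [[432.3238821608908, 0.0, 277.0070300084485], [0.0, 432.3238821608908, 212.5934160496608], [0.0, 0.0, 1.0]]
wrist [ 214.77381726 -591.41088612  372.00635446] [ 0.77281704 -0.61584343 -0.09675179  0.11886875] 0.025059536622875394 [[319.35200152791253, 0.0, 279.2065817219656], [0.0, 319.35200152791253, 207.4028884966976], [0.0, 0.0, 1.0]]
{'t': 0.15, 'qpos': array([-1.45818414e+00,  2.17621298e-01,  1.61461019e+00,  1.25293262e-06,
        1.31127094e+00, -1.12190438e-01]), 'dq': array([-1.05967901e-03, -4.01022748e-03, -4.27837807e-03,  2.10415105e-03,
        3.48007886e-04,  1.87171151e-05]), 'joint_torque': array([-6.66614560e-04, -3.97453916e+01, -3.04416776e+01, -2.18849827e-04,
        5.82731256e-03,  2.08496738e-05]), 'tcp_pos': array([ 139.31416114, -608.96099255,  403.61951346]), 'tool_rot': array([ 9.93689186e-01,  1.12164570e-01,  4.03971842e-07, -9.54888392e-04]), 'wrist_force': array([-0.0941948 ,  0.11189929,  0.45475141]), 'moment': array([ 0.01482216,  0.00567542, -0.0004529 ]), 'opening': 85.51131295402945}
```

View pics/scene0.png

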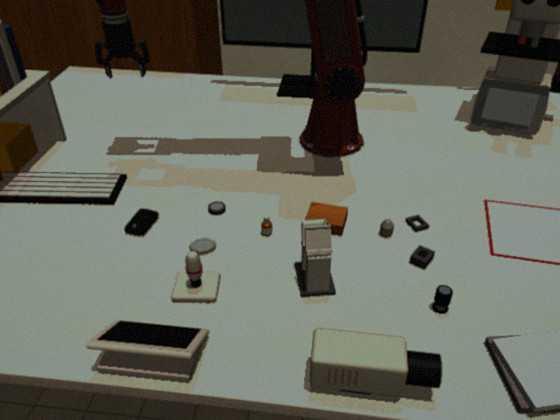

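View pics/side0.png

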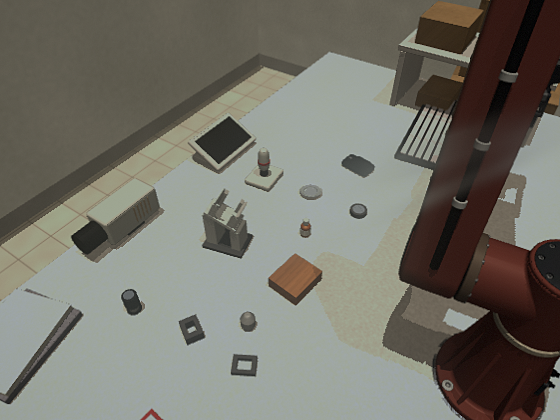

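The scene view shows the disc at (217,208), spacer at (417,222), body at (422,257) and nest at (316,260). In the side view the body is at (191,329), spacer at (244,365), disc at (358,211) and nest at (228,230). I'll enlarge crops to measure.

```bash
python3 - <<'E'
from h import *
import pickle
D=pickle.load(open('d0.pkl','rb'))
s=D['side'];c=D['scene']
for n,d,uv,z in [('body',c,(422,257),20),('body',s,(191,327),20),('spacer',c,(417,222),12),('spacer',s,(244,364),12),('disc',c,(217,207),14),('disc',s,(358,210),14),('nestbase',c,(316,285),0),('nestbase',s,(228,245),0)]:
    print(n,onz(d,[uv],z).round(0))
a=s['image']
def crop(x,y,w,h,f): return cv2.resize(a[y:y+h,x:x+w],None,fx=f,fy=f,interpolation=cv2.INTER_CUBIC)
A=crop(170,305,100,75,4);B=crop(190,170,100,100,4)
a=c['image'];C=crop(280,205,70,95,4);E=crop(395,205,60,70,4)
out=np.zeros((600,800,3),np.uint8)
def put(im,x,y): h,w=im.shape[:2];out[y:y+h,x:x+w]=im[:600-y,:800-x]
put(A,0,0);put(B[:, :400],400,0);put(E[:300],0,300)
cv2.imwrite('pics/c1.png',out);
put(C[:380],400,0)
E
```

```text
body [[580. 250.  20.]]
body [[569. 250.  20.]]
spacer [[433. 250.  12.]]
spacer [[426. 251.  12.]]
disc [[ 440. -283.   14.]]
disc [[ 431. -282.   14.]]
nestbase [[688.   7.   0.]]
nestbase [[660.   9.   0.]]
```

View pics/c1.png

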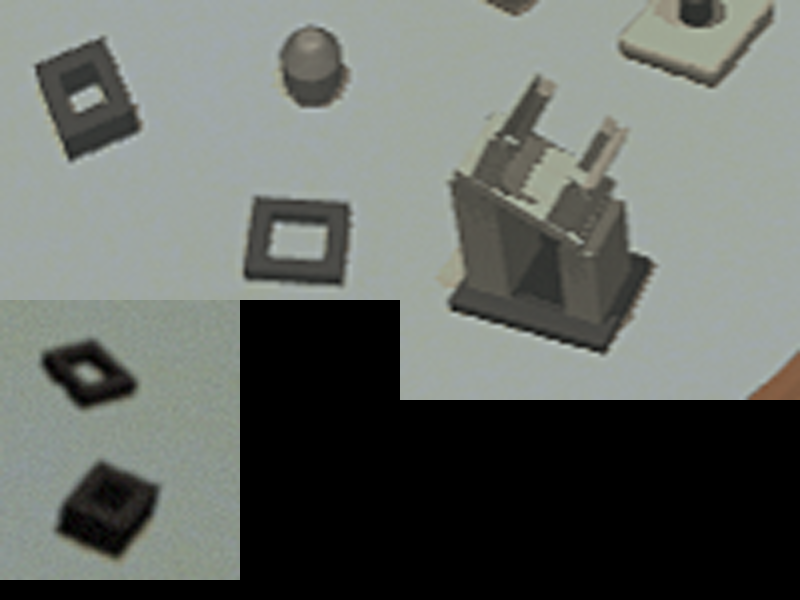

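```bash
cat >> h.py <<'E'
def plan(pos,Rt,cur=None):
    """print the move (tool axes, units) from current measured pose to pos,Rt"""
    s=r.get_state() if cur is None else cur
    R0=R.from_quat(s['tool_rot']); d=R0.inv().apply(np.array(pos)-s['tcp_pos'])
    w=(R0.inv()*Rt).as_rotvec()
    print('shift',(d/250).round(4),'turn',(w/(np.pi/2)).round(4)); return d,w
def Rdown(yaw): return R.from_euler('z',yaw,degrees=True)*R.from_euler('x',180,degrees=True)
def st():
    s=r.get_state();print('t',round(s['t'],2),'tcp',s['tcp_pos'].round(1),'rot',s['tool_rot'].round(4),'F',s['wrist_force'].round(1),'op',round(s['opening'],1),'q',s['qpos'].round(2));return s
E
python3 - <<'E'
from h import *
import pickle
D=pickle.load(open('d0.pkl','rb'))
s=st();w=D['wrist'];R0=R.from_quat(s['tool_rot'])
print('camoff',R0.inv().apply(np.array(w['eye'])-s['tcp_pos']));print((R0.inv()*R.from_matrix(Rm(w['orientation']))).as_matrix().round(3))
plan([400,240,320],Rdown(0))
# body top corners side crop c1
f=lambda p:[(x+.5)/4-.5+np.array([170,305])[i%2] for i,x in enumerate(p)]
for n,P,z in [('body top',[(36,65),(103,38),(134,107),(66,137)],24),('spacer top',[(253,196),(350,202),(346,272),(243,266)],12)]:
    Q=onz(D['side'],[f(p) for p in P],z);print(n,Q.round(0).tolist(),'mean',Q.mean(0).round(0));e=np.diff(np.r_[Q,Q[:1]],axis=0);print(np.linalg.norm(e,axis=1).round(1),np.degrees(np.arctan2(e[:,1],e[:,0])).round(1))
E
```

```text
t 0.15 tcp [ 139.3 -609.   403.6] rot [ 0.9937  0.1122  0.     -0.001 ] F [-0.1  0.1  0.5] op 85.5 q [-1.46  0.22  1.61  0.    1.31 -0.11]
camoff [77.46631412 -0.2275207  31.63030464]
[[-0.    -0.953 -0.303]
 [ 1.     0.    -0.001]
 [ 0.001 -0.303  0.953]]
shift [ 1.7734 -3.0773  0.3407] turn [-0.0012 -0.      0.1431]
body top [[599.0, 256.0, 24.0], [580.0, 222.0, 24.0], [538.0, 245.0, 24.0], [557.0, 279.0, 24.0]] mean [569. 250.  24.]
[38.3 47.8 38.1 48.6] [-119.9  151.4   61.4  -28.5]
spacer top [[459.0, 246.0, 12.0], [415.0, 221.0, 12.0], [395.0, 252.0, 12.0], [440.0, 279.0, 12.0]] mean [427. 249.  12.]
[50.7 37.7 52.2 38. ] [-150.   122.5   30.3  -59.8]
```

```bash
cat >> h.py <<'E'
def chain(W):
    s=r.get_state();c={'tcp_pos':s['tcp_pos'],'tool_rot':s['tool_rot']}
    for p,Rt in W:
        plan(p,Rt,c);c={'tcp_pos':np.array(p,float),'tool_rot':Rt.as_quat()}
E
python3 - <<'E'
from h import *
chain([([290,-330,404],Rdown(60)),([430,-50,380],Rdown(106)),([569,230,300],Rdown(151))])
E
```

```text
shift [ 8.363e-01 -9.534e-01  5.000e-04] turn [-0.0011 -0.0006 -0.5236]
shift [ 1.2499 -0.075   0.096 ] turn [-0.      0.     -0.5111]
shift [0.9234 0.8432 0.32  ] turn [ 0.   0.  -0.5]
```

step_arm(deltas=[[[0.17,-0.19,0],[0,0,-0.1],1],[[0.34,-0.38,0],[0,0,-0.21],1],[[0.5,-0.57,0],[0,0,-0.31],1],[[0.67,-0.76,0],[0,0,-0.42],1],[[0.836,-0.953,0],[0,0,-0.523],1]])

```text
t: 0.78
tcp_pos: [288.4, -332.4, 404.5]
tool_rot: [0.865, 0.502, 0.0, 0.0]
wrist_force: [1.7, -0.3, 0.2]
opening: 85.4
```

step_arm(deltas=[[[0.2,-0.01,0.02],[0,0,-0.1],1],[[0.4,-0.02,0.04],[0,0,-0.2],1],[[0.6,-0.04,0.06],[0,0,-0.3],1],[[0.8,-0.05,0.08],[0,0,-0.4],1],[[1.0,-0.06,0.1],[0,0,-0.51],1]])

```text
t: 1.4
tcp_pos: [400.4, -108.8, 379.5]
tool_rot: [0.601, 0.8, 0.0, 0.0]
wrist_force: [0.5, 0.3, -0.5]
opening: 85.4
```

```bash
python3 - <<'E'
from h import *
st();plan([569,250,300],Rdown(151))
E
```

```text
t 1.4 tcp [ 400.4 -108.8  379.5] rot [6.007e-01 7.995e-01 0.000e+00 3.000e-04] F [ 0.5  0.3 -0.5] op 85.4 q [-0.43 -0.23  2.11 -0.    1.27 -0.72]
shift [1.1908 1.0473 0.3181] turn [ 1.000e-04  4.000e-04 -4.981e-01]
```

step_arm(deltas=[[[0.18,0.15,0.05],[0,0,-0.1],1],[[0.35,0.31,0.1],[0,0,-0.2],1],[[0.53,0.46,0.15],[0,0,-0.3],1],[[0.7,0.62,0.2],[0,0,-0.4],1],[[0.88,0.77,0.24],[0,0,-0.498],1]])

```text
t: 2.02
tcp_pos: [525.6, 155.6, 318.9]
tool_rot: [0.251, 0.968, -0.0, -0.0]
wrist_force: [0.6, -1.5, 0.9]
opening: 85.6
```

step_arm(deltas=[[[0.01,0.15,0.03],[0,0,0],1],[[0.02,0.3,0.06],[0,0,0],1],[[0.025,0.415,0.08],[0,0,0],1],[[0.025,0.415,0.08],[0,0,0],1],[[0.025,0.415,0.08],[0,0,0],1]])

```text
t: 2.65
tcp_pos: [570.1, 246.8, 299.3]
tool_rot: [0.253, 0.967, -0.001, -0.0]
wrist_force: [1.0, -0.6, 0.2]
opening: 85.5
```

```bash
python3 - <<'E'
from h import *
import pickle
d=cam('wrist');s=st();pickle.dump((d,s),open('w1.pkl','wb'))
cv2.imwrite('pics/w1.png',d['image'])
E
```

```text
t 2.7 tcp [570.2 246.4 299.5] rot [ 2.534e-01  9.674e-01 -4.000e-04 -3.000e-04] F [-0.2 -0.7  0.8] op 84.9 q [ 0.3   0.31  1.7  -0.    1.13 -0.76]
```

View pics/w1.png

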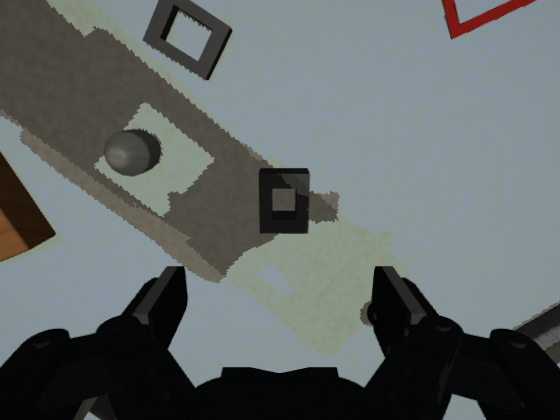

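```bash
python3 - <<'E'
from h import *
import pickle
d,s=pickle.load(open('w1.pkl','rb'));a=d['image']
f=5
A=cv2.resize(a[155:245,245:325],None,fx=f,fy=f,interpolation=cv2.INTER_CUBIC)
B=cv2.resize(a[0:90,135:235],None,fx=4,fy=4,interpolation=cv2.INTER_CUBIC)
o=np.zeros((450,800,3),np.uint8);o[:,:400]=A;o[:360,400:800]=B
o=np.clip(o.astype(float)*1.8,0,255).astype(np.uint8);cv2.imwrite('pics/w1c.png',o)
E
```

```text
(no output)
```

View pics/w1c.png

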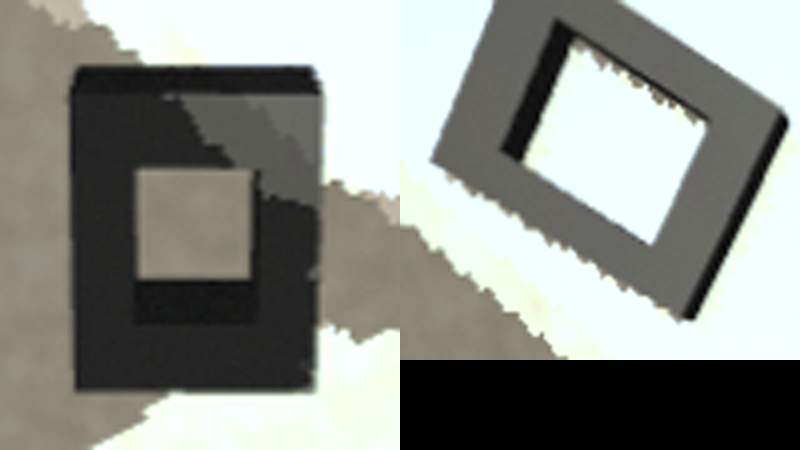

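```bash
python3 - <<'E'
from h import *
import pickle
d,s=pickle.load(open('w1.pkl','rb'))
def m(n,P,z,off,f):
    Q=onz(d,[((x+.5)/f-.5+off[0],(y+.5)/f-.5+off[1]) for x,y in P],z);e=np.diff(np.r_[Q,Q[:1]],axis=0)
    print(n,Q.mean(0).round(1),np.linalg.norm(e,axis=1).round(1),np.degrees(np.arctan2(e[:,1],e[:,0])).round(1))
m('body',[(71,95),(323,95),(316,390),(75,390)],24,(245,155),5)
m('bodywin',[(135,168),(258,168),(258,323),(135,323)],24,(245,155),5)
m('spwin',[(162,20),(100,152),(253,245),(308,122)],12,(135,0),4)
m('sp',[(33,160),(290,320),(384,117)],12,(135,0),4)
print(R.from_quat(s['tool_rot']).as_matrix().round(3))
plan([569,250,200],Rdown(151))
E
```

```text
body [568.8 251.5  24. ] [39.  49.2 39.6 49.2] [  60.7  -29.  -119.3  150.3]
bodywin [568.8 251.5  24. ] [19.3 25.9 19.9 25.9] [  60.7  -28.4 -119.3  150.3]
spwin [427.5 250.8  12. ] [24.2 29.9 22.9 28.6] [ -62.3   30.9  120.8 -151.8]
sp [438.6 249.6  12. ] [51.  38.3 63.3] [  29.9  120.8 -112.8]
[[-0.872  0.49  -0.001]
 [ 0.49   0.872 -0.001]
 [ 0.    -0.001 -1.   ]]
shift [0.0109 0.0106 0.3981] turn [-0.0007 -0.0003 -0.004 ]
```

step_arm(deltas=[[[0.015,0.015,0.12],[0,0,0],0.3],[[0.015,0.015,0.25],[0,0,0],0.3],[[0.015,0.015,0.37],[0,0,0],0.3],[[0.015,0.015,0.45],[0,0,0],0.3],[[0.015,0.015,0.496],[0,0,0],0.3]], squeeze=40)

```text
t: 3.32
tcp_pos: [568.9, 251.6, 174.9]
tool_rot: [0.254, 0.967, -0.0, -0.0]
wrist_force: [0.6, -0.4, -0.3]
opening: 55.4
```

step_arm(deltas=[[[0,0,0],[0,0,0],0.3],[[0,0,0],[0,0,0],-0.3],[[0,0,0],[0,0,0],-0.6],[[0,0,0],[0,0,0],-0.6],[[0,0,0],[0,0,0],-0.6]])

```text
t: 3.95
tcp_pos: [570.0, 252.7, 177.1]
tool_rot: [0.253, 0.967, 0.001, 0.001]
wrist_force: [0.4, 0.5, 5.7]
opening: 39.0
```

```bash
python3 - <<'E'
from h import *
st()
E
```

```text
t 3.95 tcp [570.  252.7 177.1] rot [2.531e-01 9.674e-01 7.000e-04 1.100e-03] F [0.4 0.5 5.7] op 39.0 q [ 0.3   0.49  1.73 -0.    0.92 -0.75]
```

```bash
cat >> h.py <<'E'
def nestR(yaw): return R.from_euler('z',yaw,degrees=True)*R.from_euler('y',-25,degrees=True)
def toolR(yaw): return nestR(yaw)*R.from_matrix(np.diag([-1.,1,-1]))
def nestpt(o,yaw,p): return np.array(o)+nestR(yaw).apply(p)
E
python3 - <<'E'
from h import *
import pickle
D=pickle.load(open('d0.pkl','rb'))
for z in(0,8):
    Q=onz(D['side'],[(202.5,246),(241,258),(253,235.5)],z);e=np.diff(Q,axis=0);print(Q.round(0).tolist(),np.linalg.norm(e,axis=1).round(0),np.degrees(np.arctan2(e[:,1],e[:,0])).round(1))
W=[([600,215,300],Rdown(168)),(nestpt([675,8,105],0,[50,0,292]),toolR(0))]
print(W[1][0]);chain(W)
E
```

```text
[[713.0, 48.0, 0.0], [606.0, 25.0, 0.0], [625.0, -54.0, 0.0]] [110.  81.] [-167.6  -75.9]
[[708.0, 53.0, 8.0], [601.0, 30.0, 8.0], [621.0, -48.0, 8.0]] [109.  81.] [-167.6  -75.9]
[596.91085692   8.         390.7727869 ]
shift [-0.1794 -0.0716 -0.4913] turn [ 0.001   0.0014 -0.1925]
shift [-0.1601 -0.8125 -0.3631] turn [-0.0291 -0.2768 -0.1312]
```

step_arm(deltas=[[[0,0,-0.03],[0,0,0],-0.6],[[0,0,-0.12],[0,0,0],-0.6],[[0,0,-0.25],[0,0,0],-0.6],[[0,0,-0.4],[0,0,0],-0.6],[[0,0,-0.5],[0,0,0],-0.6]])

```text
t: 4.58
tcp_pos: [569.4, 252.5, 304.1]
tool_rot: [0.253, 0.967, 0.001, 0.001]
wrist_force: [0.3, 0.3, -1.6]
opening: 39.2
```

```bash
python3 - <<'E'
from h import *
st()
p=nestpt([668,-3,105],13,[50,0,292]);print(p);plan(p,toolR(13))
E
```

```text
t 4.58 tcp [569.4 252.5 304.1] rot [2.531e-01 9.674e-01 9.000e-04 1.400e-03] F [ 0.3  0.3 -1.6] op 39.2 q [ 0.3   0.31  1.7   0.    1.13 -0.75]
[591.9122766  -20.56623507 390.7727869 ]
shift [-0.6141 -0.9075 -0.3476] turn [-0.1016 -0.2631 -0.4628]
```

step_arm(deltas=[[[-0.12,-0.18,-0.07],[-0.02,-0.053,-0.093],-0.6],[[-0.25,-0.36,-0.14],[-0.04,-0.105,-0.185],-0.6],[[-0.37,-0.55,-0.21],[-0.06,-0.158,-0.278],-0.6],[[-0.49,-0.73,-0.28],[-0.08,-0.21,-0.37],-0.6],[[-0.614,-0.907,-0.348],[-0.102,-0.263,-0.463],-0.6]])

```text
t: 5.2
tcp_pos: [590.5, -8.8, 385.2]
tool_rot: [-0.095, 0.974, 0.025, 0.204]
wrist_force: [0.5, 0.2, -2.5]
opening: 39.0
```

step_arm(deltas=[[[0,0,0],[0,0,0],-0.6],[[0,0,0],[0,0,0],-0.6],[[0,0,0],[0,0,0],-0.6],[[0,0,0],[0,0,0],-0.6],[[0,0,0],[0,0,0],-0.6]])

```text
t: 5.82
tcp_pos: [591.1, -6.4, 383.0]
tool_rot: [-0.094, 0.975, 0.025, 0.202]
wrist_force: [-0.5, 0.1, -0.4]
opening: 39.2
```

```bash
python3 - <<'E'
from h import *
import pickle
d=cam('wrist');s=st();pickle.dump((d,s),open('w2.pkl','wb'))
a=cv2.resize(d['image'],(784,588),interpolation=cv2.INTER_CUBIC)
cv2.imwrite('pics/w2.png',np.clip(a*1.4,0,255).astype(np.uint8))
E
```

```text
t 5.88 tcp [591.1  -6.6 383.1] rot [-0.0937  0.9745  0.0252  0.2021] F [ 0.2  0.3 -1.5] op 38.6 q [-0.16  0.07  1.84  0.2   0.86 -2.03]
```

View pics/w2.png

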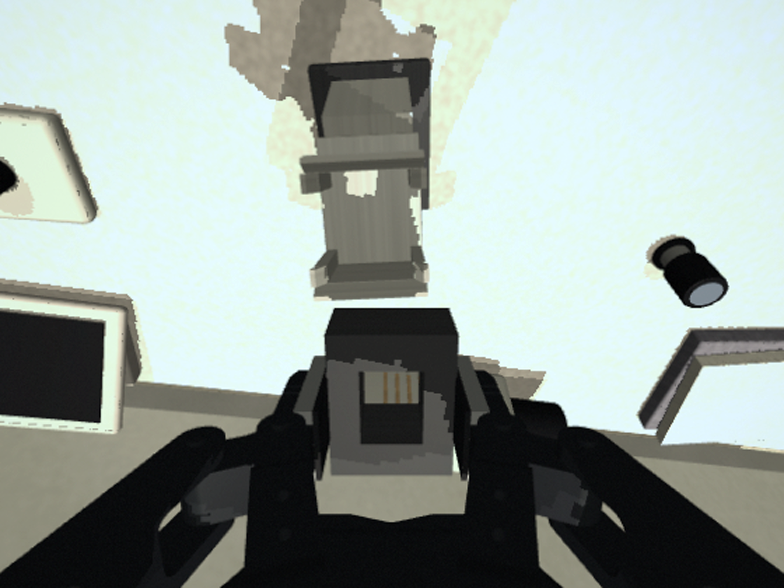

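```bash
python3 - <<'E'
from h import *
import pickle
d,s=pickle.load(open('w2.pkl','rb'))
a=cv2.resize(d['image'][98:217,200:320],None,fx=5,fy=5,interpolation=cv2.INTER_CUBIC)
cv2.imwrite('pics/w2c.png',np.clip(a*1.4,0,255).astype(np.uint8))
E
```

```text
(no output)
```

View pics/w2c.png

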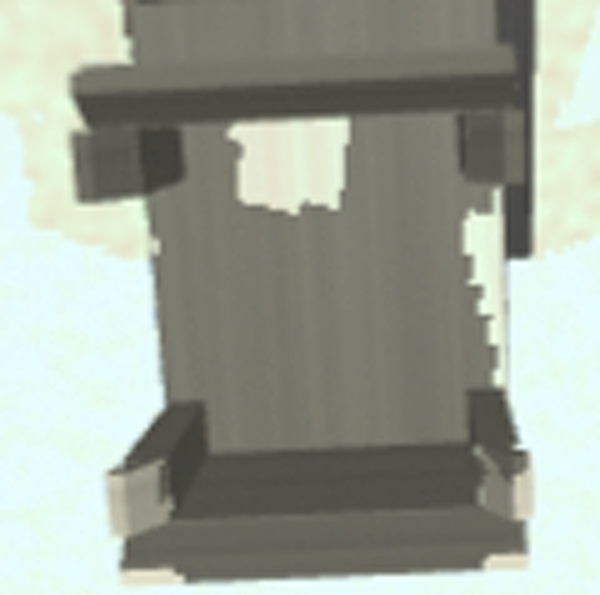

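```bash
cat > fit.py <<'E'
from h import *
import pickle
from scipy.optimize import least_squares
d,s=pickle.load(open('w2.pkl','rb'))
g=lambda p:((p[0]+.5)/5-.5+200,(p[1]+.5)/5-.5+98)
F=[((26.25,-21.25),(207,455)),((26.25,21.25),(468,443)),((17.5,-21.25),(205,403)),((17.5,21.25),(470,390)),((-17.5,-21.25),(185,180)),((-17.5,21.25),(460,175)),((None,-28),(152,230)),((None,-28),(168,400)),((None,28),(507,350))]
e,V=ray(d,[g(p) for _,p in F])
def loc(v):
    Rn=nestR(v[2]);o=np.array([v[0],v[1],105]);n=Rn.apply([0,0,1])
    t=((o-e)@n)/(V@n);return Rn.inv().apply(e+V*t[:,None]-o)
def res(v):
    L=loc(v);return np.array([L[i,j]-f[j] for i,(f,_) in enumerate(F) for j in(0,1) if f[j] is not None])
q=least_squares(res,[668,-3,13],loss='soft_l1');v=q.x;print(v.round(2));L=loc(v)
for (f,_),l in zip(F,L):print(f,l.round(1))
D=pickle.load(open('d0.pkl','rb'))
for n in('scene','side'):print(n,proj(D[n],[nestpt([v[0],v[1],105],v[2],p) for p in[(26.25,-27,0),(26,27,0),(-26,-27,0),(-26,27,0),(34,27,50),(-34,27,50)]]).round(0).tolist())
E
python3 fit.py
```

```text
[667.55   1.28  13.47]
(26.25, -21.25) [ 26.2 -21.6  -0. ]
(26.25, 21.25) [25.9 21.   0. ]
(17.5, -21.25) [ 17.6 -21.3  -0. ]
(17.5, 21.25) [17.2 21.6 -0. ]
(-17.5, -21.25) [-17.6 -21.7  -0. ]
(-17.5, 21.25) [-16.6  21.1   0. ]
(None, -28) [-10.2 -27.5   0. ]
(None, -28) [ 16.8 -27.2  -0. ]
(None, 28) [11.  27.7  0. ]
scene [[306.0, 248.0], [330.0, 246.0], [302.0, 242.0], [326.0, 240.0], [330.0, 225.0], [325.0, 218.0]]
side [[220.0, 201.0], [210.0, 215.0], [238.0, 212.0], [229.0, 227.0], [213.0, 202.0], [238.0, 217.0]]
```

```bash
python3 - <<'E'
from h import *
import pickle
d,s=pickle.load(open('w2.pkl','rb'));R0=R.from_quat(s['tool_rot'])
for z,P in((177,[(332,308),(451,308)]),(153,[(325,336),(458,336),(454,475),(330,475)])):
    e,V=ray(d,[((x+.5)/1.4-.5,(y+.5)/1.4-.5) for x,y in P]);e=R0.inv().apply(e-s['tcp_pos']);V=R0.inv().apply(V)
    print((e+V*((z-e[2])/V[:,2])[:,None]).round(1).tolist())
o=[667.5,1.3,105];y=13.5
st();p=nestpt(o,y,[-.5,0,60+177]);print(p);plan(p,toolR(y))
E
```

```text
[[25.5, -20.0, 177.0], [25.4, 21.2, 177.0]]
[[25.4, -19.1, 153.0], [25.4, 20.1, 153.0], [-23.9, 21.0, 153.0], [-23.8, -19.6, 153.0]]
t 5.88 tcp [591.1  -6.6 383.1] rot [-0.0937  0.9745  0.0252  0.2021] F [ 0.2  0.3 -1.5] op 38.6 q [-0.16  0.07  1.84  0.2   0.86 -2.03]
[569.66628211 -22.18779759 319.5836364 ]
shift [ 0.1893 -0.0476  0.194 ] turn [-0.0043 -0.0166 -0.027 ]
```

```bash
python3 - <<'E'
from h import *
plan(nestpt([667.5,1.3,105],13.5,[.7,-.5,60+177]),toolR(13.5))
E
```

```text
shift [ 0.1844 -0.0494  0.1939] turn [-0.0043 -0.0166 -0.027 ]
```

step_arm(deltas=[[[0.07,-0.02,0.03],[-0.002,-0.008,-0.014],-0.6],[[0.14,-0.04,0.08],[-0.004,-0.017,-0.027],-0.6],[[0.184,-0.049,0.13],[-0.004,-0.017,-0.027],-0.6],[[0.184,-0.049,0.194],[-0.004,-0.017,-0.027],-0.6],[[0.184,-0.049,0.194],[-0.004,-0.017,-0.027],-0.6]])

```text
t: 6.5
tcp_pos: [571.1, -22.7, 318.8]
tool_rot: [-0.114, 0.97, 0.026, 0.214]
wrist_force: [-0.1, -0.0, -1.1]
opening: 39.1
```

```bash
python3 - <<'E'
from h import *
st();plan(nestpt([667.5,1.3,105],13.5,[.7,-.5,45+177]),toolR(13.5))
d=cam('wrist');a=cv2.resize(d['image'][100:330,150:410],None,fx=2.6,fy=2.6,interpolation=cv2.INTER_CUBIC);cv2.imwrite('pics/w3.png',np.clip(a*1.4,0,255).astype(np.uint8))
E
```

```text
t 6.5 tcp [571.1 -22.7 318.8] rot [-0.1141  0.9697  0.0255  0.2144] F [-0.1 -0.  -1.1] op 39.1 q [-0.2   0.1   1.94  0.28  0.72 -2.18]
shift [-0.0014  0.0013  0.0551] turn [-0.     -0.0007 -0.0009]
```

View pics/w3.png

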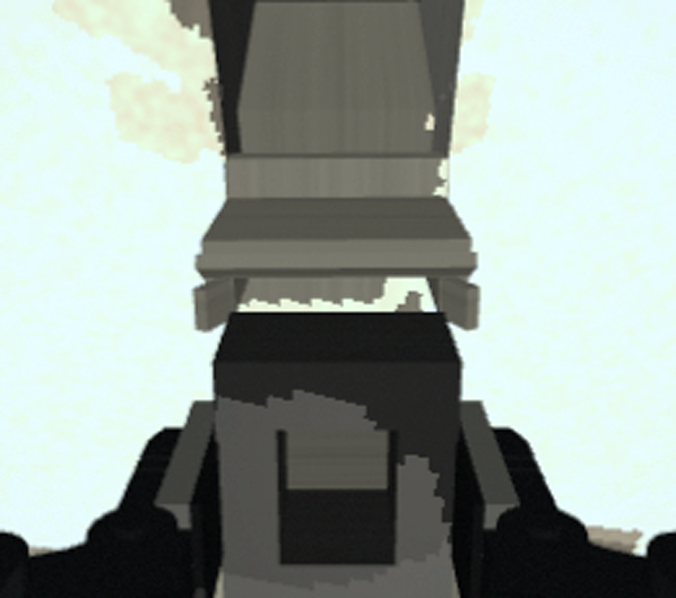

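step_arm(deltas=[[[-0.001,0.001,0.04],[0,0,0],-0.6],[[-0.001,0.001,0.07],[0,0,0],-0.6],[[-0.001,0.001,0.1],[0,0,0],-0.6],[[-0.001,0.001,0.13],[0,0,0],-0.6],[[-0.001,0.001,0.16],[0,0,0],-0.6]])

```text
t: 7.18
tcp_pos: [587.3, -18.7, 283.2]
tool_rot: [-0.114, 0.97, 0.025, 0.215]
wrist_force: [-2.8, -0.4, -1.4]
opening: 39.2
```

```bash
cat >> h.py <<'E'
def nst(o=(667.5,1.3,105),y=13.5):
    s=st();N=nestR(y).inv();print('nest tcp',N.apply(s['tcp_pos']-np.array(o)).round(2),'Fn',N.apply(s['wrist_force']).round(1),'roterr',(toolR(y).inv()*R.from_quat(s['tool_rot'])).as_rotvec(degrees=True).round(2))
E
python3 -c "
from h import *
nst()"
```

```text
t 7.17 tcp [587.3 -18.7 283.2] rot [-0.1143  0.9696  0.0252  0.2147] F [-2.8 -0.4 -1.4] op 39.2 q [-0.19  0.18  1.93  0.29  0.65 -2.19]
nest tcp [  0.44  -0.77 196.43] Fn [-3.1  0.3 -0.1] roterr [0.03 0.03 0.05]
```

step_arm(deltas=[[[0.003,0.001,0.02],[0,0,0],-0.6],[[0.003,0.001,0.04],[0,0,0],-0.6],[[0.003,0.001,0.055],[0,0,0],-0.6],[[0.003,0.001,0.068],[0,0,0],-0.6],[[0.003,0.001,0.068],[0,0,0],-0.6]])

```text
t: 7.8
tcp_pos: [593.9, -17.0, 268.2]
tool_rot: [-0.114, 0.97, 0.025, 0.215]
wrist_force: [-0.5, 0.5, -3.2]
opening: 39.2
```

```bash
python3 -c "
from h import *
nst()"
```

```text
t 7.8 tcp [593.9 -17.  268.2] rot [-0.1141  0.9695  0.0251  0.2154] F [-0.5  0.5 -3.2] op 39.2 q [-0.19  0.22  1.92  0.3   0.62 -2.2 ]
nest tcp [  0.18  -0.62 179.95] Fn [-1.7  0.6 -2.7] roterr [ 0.06 -0.04  0.06]
```

step_arm(deltas=[[[0,0,0.004],[0,0,0],-0.6],[[0,0,0.007],[0,0,0],-0.6],[[0,0,0.01],[0,0,0],-0.6],[[0,0,0.012],[0,0,0],-0.6],[[0,0,0.012],[0,0,0],-0.6]])

```text
t: 8.43
tcp_pos: [594.9, -16.9, 266.4]
tool_rot: [-0.114, 0.97, 0.025, 0.215]
wrist_force: [-7.0, -2.2, 2.6]
opening: 39.4
```

```bash
python3 -c "
from h import *
nst()"
```

```text
t 8.43 tcp [594.9 -16.9 266.4] rot [-0.1144  0.9695  0.0251  0.2151] F [-7.  -2.2  2.6] op 39.4 q [-0.18  0.22  1.92  0.3   0.62 -2.2 ]
nest tcp [  0.39  -0.74 177.94] Fn [-5.6 -0.5  5.4] roterr [ 0.04 -0.02  0.03]
```

step_arm(deltas=[[[0,0,0],[0,0,0],0.0],[[0,0,0],[0,0,0],0.2],[[0,0,0],[0,0,0],0.3],[[0,0,0],[0,0,0],0.3],[[0,0,-0.05],[0,0,0],0.3]])

```text
t: 9.05
tcp_pos: [589.5, -17.9, 276.5]
tool_rot: [-0.114, 0.97, 0.025, 0.215]
wrist_force: [-0.1, 0.8, -0.8]
opening: 55.7
```

step_arm(deltas=[[[0,0,-0.1],[0,0,0],0.3],[[0,0,-0.2],[0,0,0],0.3],[[0,0,-0.3],[0,0,0],0.3],[[0,0,-0.38],[0,0,0],0.3],[[0,0,-0.4],[0,0,0],0.3]])

```text
t: 9.68
tcp_pos: [548.8, -28.0, 370.3]
tool_rot: [-0.114, 0.969, 0.024, 0.218]
wrist_force: [0.1, 0.1, 0.2]
opening: 55.7
```

```bash
python3 - <<'E'
from h import *
import pickle
nst();d=cam('wrist');pickle.dump((d,r.get_state()),open('w4.pkl','wb'))
a=d['image'][150:330,190:370];cv2.imwrite('pics/w4.png',np.clip(cv2.resize(a,None,fx=3.3,fy=3.3,interpolation=cv2.INTER_CUBIC)*1.5,0,255).astype(np.uint8))
# spacer hover
p=[427.5,250.8,300];chain([([500,120,360],Rdown(205)),(p,Rdown(210.4))])
E
```

```text
t 9.68 tcp [548.8 -28.  370.3] rot [-0.1141  0.969   0.0243  0.2176] F [0.1 0.1 0.2] op 55.7 q [-0.22 -0.01  1.96  0.26  0.81 -2.17]
nest tcp [  1.31  -0.79 292.07] Fn [0.2 0.  0.2] roterr [ 0.18 -0.3   0.03]
shift [0.0638 0.6211 0.012 ] turn [-0.0298  0.2795 -0.1265]
shift [0.0417 0.5967 0.24  ] turn [ 0.    0.   -0.06]
```

View pics/w4.png

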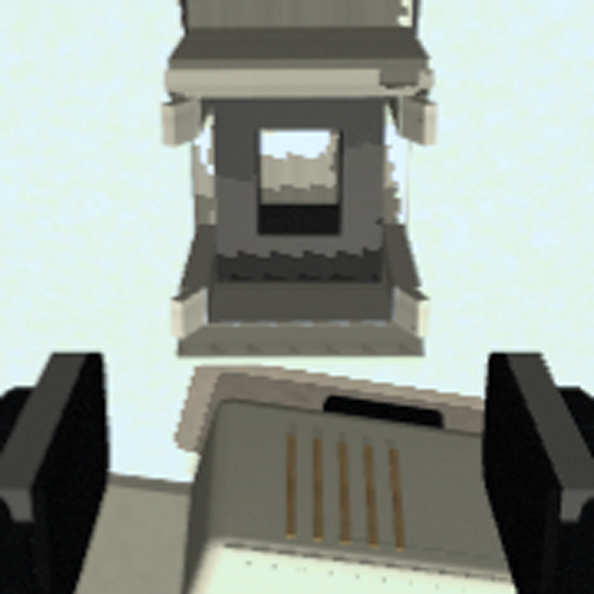

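step_arm(deltas=[[[0.01,0.12,0],[-0.006,0.056,-0.025],0.3],[[0.03,0.25,0],[-0.012,0.112,-0.05],0.3],[[0.04,0.37,0.01],[-0.018,0.168,-0.076],0.3],[[0.05,0.5,0.01],[-0.024,0.224,-0.1],0.3],[[0.064,0.621,0.012],[-0.03,0.28,-0.1265],0.3]])

```text
t: 10.35
tcp_pos: [499.4, 121.2, 357.3]
tool_rot: [-0.217, 0.976, 0.001, -0.004]
wrist_force: [0.3, -0.2, -0.5]
opening: 55.5
```

step_arm(deltas=[[[0.01,0.15,0.06],[0,0,-0.015],0.3],[[0.02,0.3,0.12],[0,0,-0.03],0.3],[[0.03,0.45,0.18],[0,0,-0.045],0.3],[[0.042,0.597,0.24],[0,0,-0.06],0.3],[[0.042,0.597,0.24],[0,0,-0.06],0.3]])

```text
t: 10.98
tcp_pos: [424.8, 252.2, 296.1]
tool_rot: [-0.264, 0.964, 0.001, -0.005]
wrist_force: [0.4, -0.2, -0.5]
opening: 55.5
```

```bash
python3 - <<'E'
from h import *
import pickle
D=pickle.load(open('d0.pkl','rb'))
print('objective top',onz(D['side'],[(247,313)],46).round(0))
d=cam('wrist');st();s=r.get_state();pickle.dump((d,s),open('w5.pkl','wb'))
u=proj(d,[[427.5,250.8,12]])[0].round().astype(int);print(u)
x,y=u-[60,55];print(x,y)
a=d['image'][max(y,0):y+110,x:x+120];cv2.imwrite('pics/w5.png',np.clip(cv2.resize(a,None,fx=5,fy=5,interpolation=cv2.INTER_CUBIC)*1.5,0,255).astype(np.uint8))
E
```

```text
objective top [[478. 167.  46.]]
t 11.03 tcp [426.  251.5 297.1] rot [-2.636e-01  9.646e-01  6.000e-04 -3.300e-03] F [-0.1 -0.4 -0.1] op 55.9 q [ 0.39  0.06  2.    0.    1.08 -1.71]
[274 209]
214 154
```

View pics/w5.png

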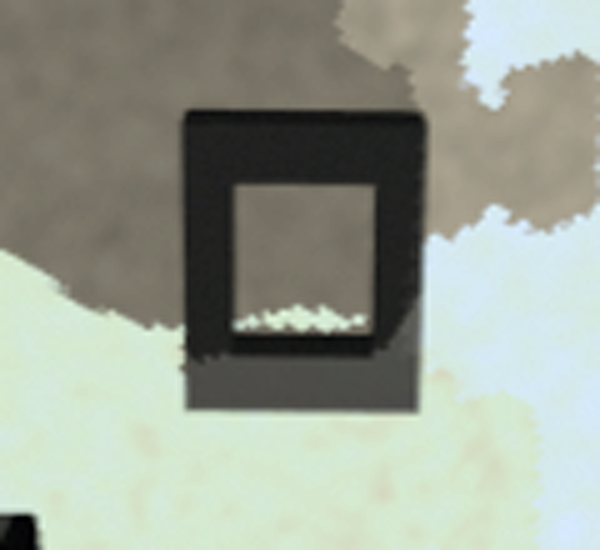

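```bash
python3 - <<'E'
from h import *
import pickle
d,s=pickle.load(open('w5.pkl','rb'))
for P in([(184,125),(426,125),(419,411),(187,411)],[(232,185),(376,185),(374,355),(231,355)]):
    Q=onz(d,[((x+.5)/5-.5+214,(y+.5)/5-.5+154) for x,y in P],12);e=np.diff(np.r_[Q,Q[:1]],axis=0)
    print(Q.mean(0).round(1),np.linalg.norm(e,axis=1).round(1),np.degrees(np.arctan2(e[:,1],e[:,0])).round(1))
m=Q.mean(0);plan([m[0],m[1],176.5],Rdown(210))
E
```

```text
[426.9 250.6  12. ] [39.1 49.7 39.6 49.7] [ 120.6   30.3  -59.5 -150.3]
[426.9 250.4  12. ] [23.5 29.6 24.1 29.6] [ 120.6   30.5  -59.5 -150.7]
shift [-0.0038 -0.0071  0.4824] turn [ 0.0018 -0.0039  0.0063]
```

step_arm(deltas=[[[-0.004,-0.007,0.12],[0.002,-0.004,0],0.3],[[-0.004,-0.007,0.25],[0.002,-0.004,0],0.3],[[-0.004,-0.007,0.37],[0.002,-0.004,0],0.3],[[-0.004,-0.007,0.46],[0.002,-0.004,0],0.3],[[-0.004,-0.007,0.488],[0.002,-0.004,0],0.3]])

```text
t: 11.65
tcp_pos: [428.3, 249.1, 175.3]
tool_rot: [-0.262, 0.965, -0.0, 0.0]
wrist_force: [0.3, 0.6, -0.3]
opening: 55.7
```

step_arm(deltas=[[[0,0,0],[0,0,0],0.3],[[0,0,0],[0,0,0],-0.3],[[0,0,0],[0,0,0],-0.6],[[0,0,0],[0,0,0],-0.6],[[0,0,0],[0,0,0],-0.6]])

```text
t: 12.28
tcp_pos: [429.2, 250.4, 178.0]
tool_rot: [-0.262, 0.965, 0.0, 0.003]
wrist_force: [-0.2, -1.7, 6.6]
opening: 38.6
```

```bash
python3 -c "
from h import *
st()"
```

```text
t 12.28 tcp [429.2 250.4 178. ] rot [-2.625e-01  9.649e-01  3.000e-04  3.100e-03] F [-0.2 -1.7  6.6] op 38.6 q [ 0.39  0.27  2.04 -0.    0.82 -1.71]
```

step_arm(deltas=[[[0,0,-0.03],[0,0,0],-0.6],[[0,0,-0.12],[0,0,0],-0.6],[[0,0,-0.27],[0,0,0],-0.6],[[0,0,-0.43],[0,0,0],-0.6],[[0,0,-0.56],[0,0,0],-0.6]])

```text
t: 12.9
tcp_pos: [427.4, 249.9, 318.0]
tool_rot: [-0.262, 0.965, 0.0, 0.002]
wrist_force: [1.2, -0.1, -0.4]
opening: 38.4
```

```bash
python3 - <<'E'
from h import *
import pickle
st();d=cam('wrist');s=r.get_state();pickle.dump((d,s),open('w6.pkl','wb'))
g=cv2.cvtColor(d['image'],cv2.COLOR_BGR2GRAY)
print('col 250',list(enumerate(g[200:360:2,262].tolist()))[:0], g[200:360,250].tolist())
print('row',g[260,210:350].tolist())
R0=R.from_quat(s['tool_rot'])
for P in([25,-20,178],[25,20,178],[25,20,166],[25,-20,166],[-25,-20,166],[-25,20,166],[25,-12,166],[15,-12,166]):print(P,proj(d,s['tcp_pos']+R0.apply(P)).round(1).tolist())
chain([(nestpt([667.5,1.3,105],13.5,[1.5,-.5,120+178]),toolR(13.5))])
E
```

```text
t 12.9 tcp [427.4 249.9 318. ] rot [-2.625e-01  9.649e-01  3.000e-04  1.600e-03] F [ 1.2 -0.1 -0.4] op 38.4 q [ 0.39  0.03  1.99  0.    1.11 -1.71]
col 250 [] [87, 85, 86, 86, 87, 87, 91, 125, 163, 162, 162, 162, 163, 156, 50, 16, 16, 15, 17, 17, 15, 16, 17, 24, 25, 25, 24, 25, 23, 25, 24, 26, 25, 24, 25, 24, 25, 23, 25, 25, 24, 25, 24, 25, 24, 24, 25, 25, 24, 25, 25, 24, 24, 23, 25, 24, 25, 25, 25, 24, 25, 23, 25, 24, 24, 25, 25, 25, 25, 24, 22, 23, 24, 24, 23, 24, 23, 24, 24, 23, 23, 24, 24, 24, 23, 23, 24, 25, 24, 24, 24, 23, 23, 24, 24, 23, 24, 25, 23, 24, 24, 24, 25, 24, 25, 24, 24, 26, 23, 25, 24, 26, 24, 25, 24, 24, 53, 143, 160, 161, 161, 161, 161, 161, 161, 161, 162, 163, 164, 164, 164, 164, 163, 163, 163, 163, 163, 163, 163, 163, 163, 164, 164, 163, 163, 163, 163, 162, 163, 163, 162, 163, 163, 163, 163, 162, 163, 162, 163, 162]
row [162, 163, 162, 163, 162, 162, 161, 160, 158, 158, 158, 160, 131, 42, 42, 42, 42, 42, 42, 42, 43, 43, 42, 32, 7, 6, 4, 4, 13, 25, 25, 25, 26, 26, 25, 24, 25, 25, 25, 24, 25, 24, 25, 23, 17, 50, 118, 162, 162, 162, 162, 162, 162, 162, 162, 162, 162, 162, 162, 162, 162, 162, 162, 162, 162, 162, 162, 163, 162, 163, 162, 162, 159, 157, 158, 160, 163, 164, 164, 165, 165, 165, 164, 164, 164, 164, 164, 164, 165, 164, 165, 164, 148, 75, 13, 20, 24, 24, 25, 24, 25, 25, 24, 26, 24, 25, 24, 25, 25, 24, 22, 5, 6, 6, 4, 20, 42, 42, 42, 42, 41, 41, 43, 42, 42, 42, 87, 164, 165, 164, 165, 164, 164, 164, 164, 164, 165, 165, 165, 165]
[25, -20, 178] [[235.8, 228.9]]
[25, 20, 178] [[319.7, 228.8]]
[25, 20, 166] [[323.0, 238.7]]
[25, -20, 166] [[232.3, 238.8]]
[-25, -20, 166] [[236.7, 334.2]]
[-25, 20, 166] [[319.0, 334.1]]
[25, -12, 166] [[250.5, 238.7]]
[15, -12, 166] [[251.1, 259.3]]
shift [ 0.1585 -1.2001 -0.2124] turn [ 0.0413 -0.2686  0.1852]
```

```bash
cat > held.py <<'E'
from h import *
import pickle,sys
from scipy.optimize import least_squares
def fit(fn,T,wx,show=True):
    d,s=pickle.load(open(fn,'rb'));g=cv2.GaussianBlur(cv2.cvtColor(d['image'],cv2.COLOR_BGR2GRAY),(3,3),0).astype(int)
    R0=R.from_quat(s['tool_rot']);return d,s,g,R0
d,s,g,R0=fit('w6.pkl',12,30)
print('c279',g[205:330,279].tolist())
obs=[((25,-12,0),214.0),((25,-12,12),222.5),((-25,-12,12),316.3)]
def res(v):
    x,z,p=v;Rp=R.from_euler('y',p,degrees=True)
    # part frame: xp=tool x, zp=-tool z, bottom centre at (x,0,z)
    return [proj(d,s['tcp_pos']+R0.apply(np.array([x,0,z])+Rp.apply([a,b,-c])))[0,1]-o for (a,b,c),o in obs]
q=least_squares(res,[0,178,0]);print(q.x.round(2),np.round(q.fun,2))
for p in(0,):
    q=least_squares(lambda v:res([v[0],v[1],p]),[0,178]);print(q.x.round(2),np.round(q.fun,2))
E
python3 held.py
```

```text
c279 [146, 159, 161, 161, 161, 162, 162, 161, 131, 68, 25, 16, 16, 16, 17, 16, 16, 19, 23, 24, 24, 24, 23, 24, 24, 24, 24, 24, 24, 24, 24, 24, 24, 24, 24, 25, 30, 62, 117, 153, 161, 161, 162, 162, 162, 161, 161, 161, 161, 160, 160, 161, 162, 162, 162, 162, 163, 163, 162, 162, 162, 162, 162, 162, 162, 162, 162, 162, 162, 162, 163, 163, 162, 162, 162, 162, 162, 162, 162, 162, 135, 73, 28, 17, 16, 16, 16, 16, 17, 16, 16, 16, 17, 17, 20, 23, 24, 25, 25, 24, 24, 24, 24, 24, 24, 24, 24, 24, 24, 24, 31, 69, 127, 157, 162, 163, 163, 163, 163, 163, 163, 163, 163, 163, 163]
[  5.43 184.36   0.35] [0. 0. 0.]
[  5.22 184.69] [ 0.09 -0.09  0.01]
```

step_arm(deltas=[[[0,0,0.15],[0,0,0],-0.6],[[0,0,0.3],[0,0,0],-0.6],[[0,0,0.42],[0,0,0],-0.6],[[0,0,0.5],[0,0,0],-0.6],[[0,0,0.5],[0,0,0],-0.6]])

```text
t: 13.58
tcp_pos: [426.4, 249.4, 189.2]
tool_rot: [-0.262, 0.965, -0.0, -0.002]
wrist_force: [-0.2, -0.1, -0.4]
opening: 38.6
```

step_arm(deltas=[[[0,0,0.01],[0,0,0],-0.6],[[0,0,0.02],[0,0,0],-0.6],[[0,0,0.03],[0,0,0],-0.6],[[0,0,0.03],[0,0,0],-0.6],[[0,0,0.03],[0,0,0],-0.6]])

```text
t: 14.2
tcp_pos: [428.3, 250.1, 184.3]
tool_rot: [-0.262, 0.965, 0.0, 0.002]
wrist_force: [-0.7, -0.3, -0.6]
opening: 38.9
```

```bash
python3 -c "
from h import *
st()"
```

```text
t 14.2 tcp [428.3 250.1 184.3] rot [-2.624e-01  9.650e-01  3.000e-04  1.700e-03] F [-0.7 -0.3 -0.6] op 38.9 q [ 0.39  0.26  2.04  0.    0.84 -1.71]
```

step_arm(deltas=[[[0,0,0.004],[0,0,0],-0.6],[[0,0,0.004],[0,0,0],0.0],[[0,0,0.004],[0,0,0],0.3],[[0,0,0.004],[0,0,0],0.3],[[0,0,0.004],[0,0,0],0.3]])

```text
t: 14.82
tcp_pos: [428.2, 250.1, 183.1]
tool_rot: [-0.262, 0.965, 0.0, 0.002]
wrist_force: [-0.1, 0.4, -0.2]
opening: 55.7
```

```bash
python3 - <<'E'
from h import *
import pickle
st();d=cam('wrist');s=r.get_state();pickle.dump((d,s),open('w7.pkl','wb'))
a=d['image'][150:340,170:390];cv2.imwrite('pics/w7.png',np.clip(cv2.resize(a,None,fx=3,fy=3,interpolation=cv2.INTER_CUBIC)*1.5,0,255).astype(np.uint8))
E
```

```text
t 14.82 tcp [428.2 250.1 183.1] rot [-2.624e-01  9.650e-01  2.000e-04  1.600e-03] F [-0.1  0.4 -0.2] op 55.7 q [ 0.39  0.26  2.04  0.    0.83 -1.71]
```

View pics/w7.png

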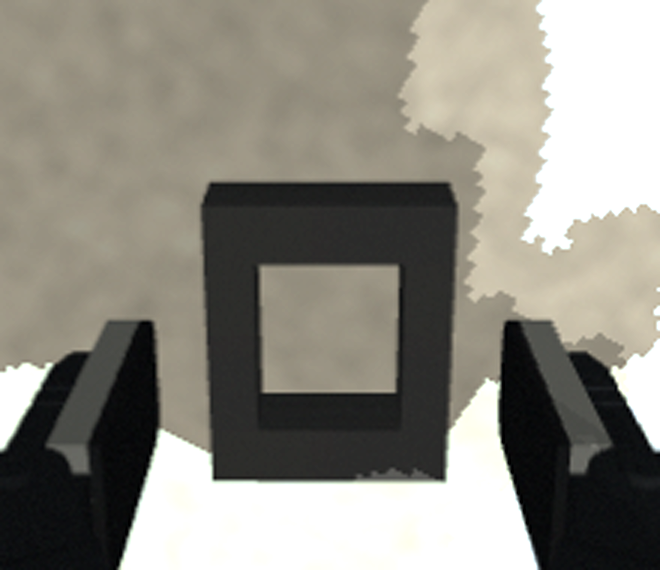

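The spacer is back flat on the bench, square to the jaws. Its top-face corners in the crop are (202,207), (457,207), (446,480) and (214,480). It sits off-centre, towards tool +x.

```bash
python3 - <<'E'
from h import *
import pickle
d,s=pickle.load(open('w7.pkl','rb'));R0=R.from_quat(s['tool_rot'])
for z in(10,12,14):
  for P in([(202,207),(457,207),(446,480),(214,480)],[(256,265),(403,265),(402,430),(258,430)]):
    Q=onz(d,[((x+.5)/3-.5+170,(y+.5)/3-.5+150) for x,y in P],z);e=np.diff(np.r_[Q,Q[:1]],axis=0)
    print(z,Q.mean(0).round(1),np.linalg.norm(e,axis=1).round(1),np.degrees(np.arctan2(e[:,1],e[:,0])).round(1),'tool',R0.inv().apply(Q.mean(0)-s['tcp_pos']).round(2))
E
```

```text
10 [426.7 249.7  10. ] [40. 50. 40. 50.] [ 120.4   30.5  -59.6 -149.5] tool [  2.06   0.5  173.1 ]
10 [426.7 249.7  10. ] [23.5 30.3 24.4 30.3] [ 120.4   31.4  -59.6 -150.2] tool [  2.06   0.5  173.1 ]
12 [425.8 249.1  12. ] [39.4 49.3 39.4 49.3] [ 120.4   30.5  -59.6 -149.5] tool [  3.13   0.5  171.1 ]
12 [425.8 249.1  12. ] [23.2 29.9 24.  29.8] [ 120.4   31.4  -59.6 -150.2] tool [  3.13   0.5  171.1 ]
14 [424.8 248.6  14. ] [38.8 48.6 38.9 48.6] [ 120.4   30.5  -59.6 -149.5] tool [  4.21   0.5  169.1 ]
14 [424.8 248.6  14. ] [22.8 29.4 23.7 29.4] [ 120.4   31.4  -59.6 -150.2] tool [  4.21   0.49 169.1 ]
```

```bash
python3 - <<'E'
from h import *
import pickle
d,s=pickle.load(open('w7.pkl','rb'));R0=R.from_quat(s['tool_rot'])
P=[(155,321),(502,321)];e,V=ray(d,[((x+.5)/3-.5+170,(y+.5)/3-.5+150) for x,y in P]);e=R0.inv().apply(e-s['tcp_pos']);V=R0.inv().apply(V)
V/=V[:,2:]
sep=V[1,1]-V[0,1];t=55.7/sep;print('tip from sep',(e+V*t).round(1).tolist())
x=(11-e[0])/V[:,0];print('tip from x=11',(e+V*x[:,None]).round(1).tolist())
E
```

```text
tip from sep [[8.4, -27.5, 171.0], [8.4, 28.2, 171.0]]
tip from x=11 [[11.0, -26.5, 165.7], [11.0, 27.1, 165.7]]
```

step_arm(deltas=[[[0.009,0.002,0.015],[0,0,0],0.3],[[0.009,0.002,0.03],[0,0,0],0.3],[[0.009,0.002,0.044],[0,0,0],0.3],[[0.009,0.002,0.044],[0,0,0],0.3],[[0.009,0.002,0.044],[0,0,0],0.3]])

```text
t: 15.5
tcp_pos: [426.1, 249.4, 172.0]
tool_rot: [-0.262, 0.965, 0.0, 0.002]
wrist_force: [0.2, -0.3, 0.0]
opening: 56.1
```

step_arm(deltas=[[[0,0,0],[0,0,0],0.1],[[0,0,0],[0,0,0],-0.1],[[0,0,0],[0,0,0],-0.3],[[0,0,0],[0,0,0],-0.6],[[0,0,0],[0,0,0],-0.6]], squeeze=45)

```text
t: 16.12
tcp_pos: [426.3, 249.5, 172.5]
tool_rot: [-0.262, 0.965, 0.0, 0.002]
wrist_force: [-1.5, -0.3, 4.9]
opening: 38.9
```

step_arm(deltas=[[[0,0,-0.01],[0,0,0],-0.6],[[0,0,-0.06],[0,0,0],-0.6],[[0,0,-0.16],[0,0,0],-0.6],[[0,0,-0.28],[0,0,0],-0.6],[[0,0,-0.4],[0,0,0],-0.6]])

```text
t: 16.75
tcp_pos: [425.4, 249.1, 273.2]
tool_rot: [-0.262, 0.965, 0.0, 0.001]
wrist_force: [0.7, 0.3, -0.2]
opening: 38.8
```

step_arm(deltas=[[[0,0,-0.1],[0,0,0],-0.6],[[0,0,-0.17],[0,0,0],-0.6],[[0,0,-0.2],[0,0,0],-0.6],[[0,0,-0.2],[0,0,0],-0.6],[[0,0,-0.2],[0,0,0],-0.6]])

```text
t: 17.38
tcp_pos: [425.1, 249.0, 320.9]
tool_rot: [-0.262, 0.965, 0.0, 0.0]
wrist_force: [-1.8, -0.6, -1.4]
opening: 38.9
```

```bash
python3 - <<'E'
from h import *
import pickle
st();d=cam('wrist');s=r.get_state();pickle.dump((d,s),open('w8.pkl','wb'))
g=cv2.cvtColor(d['image'],cv2.COLOR_BGR2GRAY)
print(g[195:360,250].tolist());print('row',g[280,215:345].tolist())
E
```

```text
t 17.38 tcp [425.1 249.  320.9] rot [-2.624e-01  9.650e-01  1.000e-04  3.000e-04] F [-1.8 -0.6 -1.4] op 38.9 q [ 0.39  0.03  1.99  0.    1.12 -1.71]
[85, 84, 85, 86, 87, 87, 86, 87, 86, 86, 90, 123, 163, 163, 163, 163, 163, 163, 162, 163, 162, 163, 163, 163, 163, 163, 156, 17, 16, 15, 17, 16, 15, 14, 17, 17, 20, 24, 25, 24, 25, 25, 24, 25, 24, 25, 25, 24, 24, 24, 25, 25, 24, 25, 25, 25, 24, 24, 25, 24, 24, 24, 25, 23, 25, 24, 25, 24, 24, 24, 24, 26, 24, 25, 25, 25, 24, 25, 25, 25, 25, 25, 23, 22, 25, 24, 23, 24, 24, 24, 23, 24, 25, 24, 24, 24, 23, 24, 24, 25, 25, 23, 24, 23, 25, 23, 24, 24, 25, 23, 24, 23, 25, 24, 24, 24, 24, 24, 24, 25, 24, 24, 25, 24, 24, 24, 25, 25, 25, 25, 25, 24, 78, 144, 164, 165, 164, 164, 164, 164, 164, 163, 164, 163, 163, 164, 164, 164, 163, 163, 163, 163, 163, 163, 163, 163, 163, 163, 162, 163, 163, 163, 163, 163, 163]
row [38, 42, 42, 44, 45, 43, 42, 43, 42, 43, 42, 39, 25, 6, 7, 5, 5, 6, 7, 6, 5, 6, 16, 24, 24, 24, 25, 25, 24, 25, 25, 24, 23, 24, 24, 24, 25, 23, 19, 12, 98, 162, 162, 162, 162, 162, 161, 162, 162, 163, 162, 163, 163, 163, 162, 162, 163, 162, 162, 162, 162, 162, 162, 163, 162, 162, 162, 163, 163, 162, 162, 164, 166, 165, 165, 166, 165, 165, 166, 165, 165, 166, 165, 165, 165, 165, 165, 165, 145, 13, 14, 24, 23, 23, 23, 24, 24, 25, 23, 25, 24, 25, 24, 24, 24, 23, 21, 9, 4, 5, 5, 5, 4, 4, 5, 7, 10, 29, 42, 43, 42, 42, 43, 42, 43, 42, 42, 42, 40, 25]
```

```bash
python3 - <<'E'
from h import *
import pickle
from scipy.optimize import least_squares
d,s=pickle.load(open('w8.pkl','rb'));R0=R.from_quat(s['tool_rot'])
obs=[((25,-12,0),221.6),((25,-12,12),230.8),((-25,-12,12),326.8)]
def res(v,p=0):
    Rp=R.from_euler('y',v[2] if len(v)>2 else 0,degrees=True)
    return [proj(d,s['tcp_pos']+R0.apply(np.array([v[0],0,v[1]])+Rp.apply([a,b,-c])))[0,1]-o for (a,b,c),o in obs]
for v0 in([0,175],[0,175,0]):
    q=least_squares(res,v0);print(q.x.round(2),np.round(q.fun,2))
print(R0.inv().apply([426.3,249.5,172.5]-s['tcp_pos']))
chain([(nestpt([667.5,1.3,105],13.5,[1.5,-.5,120+174]),toolR(13.5))])
E
```

```text
[  0.24 174.07] [-0.12  0.13 -0.01]
[-7.0000e-02  1.7453e+02 -4.7000e-01] [ 0. -0.  0.]
[ -1.18913437  -0.16050266 148.29035091]
shift [ 0.1364 -1.2041 -0.2053] turn [ 0.0411 -0.2754  0.185 ]
```

step_arm(deltas=[[[0.02,-0.17,-0.03],[0.008,-0.055,0.037],-0.6],[[0.04,-0.34,-0.06],[0.016,-0.11,0.074],-0.6],[[0.06,-0.51,-0.1],[0.024,-0.165,0.11],-0.6],[[0.08,-0.68,-0.12],[0.032,-0.22,0.148],-0.6],[[0.1,-0.85,-0.15],[0.041,-0.275,0.185],-0.6]])

```text
t: 18.05
tcp_pos: [511.5, 51.9, 358.6]
tool_rot: [-0.114, 0.969, 0.026, 0.216]
wrist_force: [1.0, -0.2, -1.1]
opening: 38.5
```

```bash
python3 - <<'E'
from h import *
nst()
plan(nestpt([667.5,1.3,105],13.5,[-.4,-.6,85+174]),toolR(13.5))
E
```

```text
t 18.05 tcp [511.5  51.9 358.6] rot [-0.1136  0.9694  0.026   0.216 ] F [ 1.  -0.2 -1.1] op 38.5 q [-0.07 -0.08  2.05  0.18  0.77 -1.98]
nest tcp [-19.62  85.64 288.92] Fn [ 0.4 -0.4 -1.4] roterr [-0.02 -0.13  0.13]
shift [-0.0774 -0.3448  0.1197] turn [ 0.0002  0.0014 -0.0015]
```

step_arm(deltas=[[[-0.03,-0.12,0.01],[0,0.001,-0.001],-0.6],[[-0.06,-0.25,0.03],[0,0.001,-0.001],-0.6],[[-0.077,-0.345,0.06],[0,0.001,-0.001],-0.6],[[-0.077,-0.345,0.12],[0,0.001,-0.001],-0.6],[[-0.077,-0.345,0.12],[0,0.001,-0.001],-0.6]])

```text
t: 18.68
tcp_pos: [560.0, -22.9, 337.5]
tool_rot: [-0.115, 0.97, 0.027, 0.212]
wrist_force: [-0.6, 0.4, -0.5]
opening: 38.8
```

```bash
python3 - <<'E'
from h import *
nst()
plan(nestpt([667.5,1.3,105],13.5,[-.4,-.6,42+174]),toolR(13.5))
E
```

```text
t 18.68 tcp [560.  -22.9 337.5] rot [-0.1155  0.97    0.0267  0.2122] F [-0.6  0.4 -0.5] op 38.8 q [-0.21  0.05  1.95  0.27  0.76 -2.18]
nest tcp [ -1.57   1.57 257.3 ] Fn [-0.6  0.5 -0.2] roterr [-0.19  0.3  -0.04]
shift [-0.0056 -0.0092  0.1651] turn [ 0.0021 -0.0034  0.0004]
```

step_arm(deltas=[[[0,0,0.04],[0,0,0],-0.6],[[0,0,0.08],[0,0,0],-0.6],[[0,0,0.1],[0,0,0],-0.6],[[0,0,0.1],[0,0,0],-0.6],[[0,0,0.1],[0,0,0],-0.6]])

```text
t: 19.3
tcp_pos: [571.4, -21.1, 318.1]
tool_rot: [-0.116, 0.969, 0.025, 0.215]
wrist_force: [-0.2, -0.9, -0.7]
opening: 38.9
```

```bash
python3 - <<'E'
from h import *
nst()
plan(nestpt([667.5,1.3,105],13.5,[-.4,-.6,30+174]),toolR(13.5))
E
```

```text
t 19.3 tcp [571.4 -21.1 318.1] rot [-0.1156  0.9694  0.0254  0.2153] F [-0.2 -0.9 -0.7] op 38.9 q [-0.2   0.1   1.94  0.28  0.71 -2.18]
nest tcp [  0.68   0.69 234.86] Fn [-0.7 -0.8 -0.4] roterr [-0.01 -0.04 -0.09]
shift [ 0.0044 -0.0052  0.1234] turn [0.0002 0.0005 0.001 ]
```

step_arm(deltas=[[[0.002,-0.003,0.01],[0,0,0.001],-0.6],[[0.004,-0.005,0.03],[0,0,0.001],-0.6],[[0.004,-0.005,0.06],[0,0,0.001],-0.6],[[0.004,-0.005,0.09],[0,0,0.001],-0.6],[[0.004,-0.005,0.115],[0,0,0.001],-0.6]])

```text
t: 19.92
tcp_pos: [582.8, -19.6, 290.8]
tool_rot: [-0.115, 0.97, 0.026, 0.215]
wrist_force: [0.6, 0.0, -0.4]
opening: 38.2
```

```bash
python3 - <<'E'
from h import *
nst()
E
```

```text
t 19.93 tcp [582.8 -19.6 290.8] rot [-0.1147  0.9695  0.0257  0.215 ] F [ 0.6  0.  -0.4] op 38.2 q [-0.19  0.16  1.93  0.29  0.66 -2.2 ]
nest tcp [ -0.5   -0.55 205.28] Fn [ 0.4 -0.1 -0.7] roterr [-0.02 -0.02  0.01]
```

step_arm(deltas=[[[0,0,0.008],[0,0,0],-0.6],[[0,0,0.016],[0,0,0],-0.6],[[0,0,0.022],[0,0,0],-0.6],[[0,0,0.026],[0,0,0],-0.6],[[0,0,0.026],[0,0,0],-0.6]])

```text
t: 20.55
tcp_pos: [585.2, -19.0, 285.5]
tool_rot: [-0.115, 0.969, 0.026, 0.215]
wrist_force: [-0.2, -0.2, -0.2]
opening: 38.6
```

```bash
python3 - <<'E'
from h import *
nst()
E
```

```text
t 20.55 tcp [585.2 -19.  285.5] rot [-0.1148  0.9695  0.0256  0.2151] F [-0.2 -0.2 -0.2] op 38.6 q [-0.19  0.18  1.93  0.29  0.65 -2.2 ]
nest tcp [ -0.54  -0.55 199.41] Fn [-0.3 -0.2 -0.1] roterr [-0.02 -0.02  0.  ]
```

step_arm(deltas=[[[0,0,0.003],[0,0,0],-0.6],[[0,0,0.006],[0,0,0],-0.6],[[0,0,0.009],[0,0,0],-0.6],[[0,0,0.009],[0,0,0],-0.6],[[0,0,0.009],[0,0,0],-0.6]])

```text
t: 21.18
tcp_pos: [586.1, -18.8, 283.4]
tool_rot: [-0.115, 0.969, 0.026, 0.215]
wrist_force: [0.7, 0.2, -0.3]
opening: 39.0
```

```bash
python3 - <<'E'
from h import *
nst()
E
```

```text
t 21.18 tcp [586.1 -18.8 283.4] rot [-0.1147  0.9695  0.0257  0.2151] F [ 0.7  0.2 -0.3] op 39.0 q [-0.19  0.18  1.93  0.29  0.65 -2.2 ]
nest tcp [ -0.53  -0.53 197.12] Fn [ 0.5  0.  -0.6] roterr [-0.02 -0.02  0.01]
```

step_arm(deltas=[[[0,0,0.002],[0,0,0],-0.6],[[0,0,0.004],[0,0,0],-0.6],[[0,0,0.006],[0,0,0],-0.6],[[0,0,0.006],[0,0,0],-0.6],[[0,0,0.006],[0,0,0],-0.6]])

```text
t: 21.8
tcp_pos: [586.5, -18.8, 282.9]
tool_rot: [-0.115, 0.97, 0.026, 0.215]
wrist_force: [-6.3, -1.1, 6.0]
opening: 38.8
```

```bash
python3 - <<'E'
from h import *
nst()
E
```

```text
t 21.8 tcp [586.5 -18.8 282.9] rot [-0.1149  0.9695  0.0258  0.2148] F [-6.3 -1.1  6. ] op 38.8 q [-0.19  0.18  1.93  0.29  0.65 -2.2 ]
nest tcp [ -0.43  -0.6  196.47] Fn [-3.3  0.4  8.1] roterr [-0.05  0.02 -0.01]
```

step_arm(deltas=[[[0,0,0],[0,0,0],0.0],[[0,0,0],[0,0,0],0.2],[[0,0,0],[0,0,0],0.3],[[0,0,0],[0,0,0],0.3],[[0,0,-0.05],[0,0,0],0.3]])

```text
t: 22.42
tcp_pos: [581.1, -19.8, 292.6]
tool_rot: [-0.115, 0.97, 0.026, 0.214]
wrist_force: [-0.3, -0.2, -0.1]
opening: 55.7
```

step_arm(deltas=[[[0,0,-0.1],[0,0,0],0.3],[[0,0,-0.2],[0,0,0],0.3],[[0,0,-0.3],[0,0,0],0.3],[[0,0,-0.38],[0,0,0],0.5],[[0,0,-0.4],[0,0,0],0.5]])

```text
t: 23.05
tcp_pos: [540.5, -30.0, 386.6]
tool_rot: [-0.115, 0.969, 0.025, 0.217]
wrist_force: [0.2, 0.1, 0.4]
opening: 64.1
```

```bash
python3 - <<'E'
from h import *
import pickle
nst();d=cam('wrist');s=r.get_state();pickle.dump((d,s),open('w9.pkl','wb'));cv2.imwrite('pics/w9.png',d['image'])
chain([([500,-130,360],Rdown(170)),([437,-282,300],Rdown(160))])
E
```

```text
t 23.05 tcp [540.5 -30.  386.6] rot [-0.1147  0.9691  0.0249  0.2171] F [0.2 0.1 0.4] op 64.1 q [-0.23 -0.05  1.96  0.26  0.85 -2.17]
nest tcp [  0.49  -0.81 310.51] Fn [0.4 0.1 0.2] roterr [ 0.09 -0.24 -0.02]
shift [ 0.2716 -0.3512 -0.0117] turn [0.0567 0.2761 0.2569]
shift [ 0.1426 -0.6425  0.24  ] turn [ 0.     -0.      0.1111]
```

step_arm(deltas=[[[0.05,-0.07,0],[0.011,0.055,0.051],0.5],[[0.11,-0.14,0],[0.023,0.11,0.103],0.5],[[0.16,-0.21,0],[0.034,0.166,0.154],0.5],[[0.22,-0.28,-0.01],[0.045,0.22,0.206],0.5],[[0.272,-0.351,-0.012],[0.057,0.276,0.257],0.5]])

```text
t: 23.72
tcp_pos: [499.4, -130.3, 357.0]
tool_rot: [0.088, 0.996, 0.0, -0.004]
wrist_force: [0.2, 0.3, -0.2]
opening: 63.8
```

step_arm(deltas=[[[0.04,-0.16,0.06],[0,0,0.028],0.5],[[0.07,-0.32,0.12],[0,0,0.056],0.5],[[0.11,-0.48,0.18],[0,0,0.083],0.5],[[0.143,-0.642,0.24],[0,0,0.111],0.5],[[0.143,-0.642,0.24],[0,0,0.111],0.5]])

```text
t: 24.35
tcp_pos: [435.1, -283.1, 296.0]
tool_rot: [0.175, 0.984, 0.001, -0.003]
wrist_force: [0.3, 0.6, -0.2]
opening: 64.6
```

```bash
python3 - <<'E'
from h import *
import pickle
d=cam('wrist');s=st();pickle.dump((d,s),open('w10.pkl','wb'));cv2.imwrite('pics/w10.png',d['image'])
u=proj(d,[437,-282,14])[0].astype(int);print(u)
g=cv2.cvtColor(d['image'],cv2.COLOR_BGR2GRAY);print('row',g[u[1],u[0]-60:u[0]+60].tolist());print('col',g[u[1]-60:u[1]+60,u[0]].tolist())
m=(g<75).astype(np.uint8);n,l,S,C=cv2.connectedComponentsWithStats(m)
for i in range(1,n):
    if S[i,4]>300:print(S[i],C[i].round(1))
E
```

```text
t 24.4 tcp [ 435.8 -282.1  296.7] rot [ 1.747e-01  9.846e-01  8.000e-04 -2.800e-03] F [-0.3 -0.8  0.2] op 64.0 q [-0.71  0.12  1.95 -0.    1.08 -1.93]
[280 209]
row [102, 102, 102, 103, 103, 102, 102, 103, 102, 102, 101, 98, 97, 96, 96, 96, 98, 98, 100, 100, 100, 100, 99, 99, 97, 75, 28, 26, 29, 28, 28, 29, 34, 63, 94, 94, 93, 94, 93, 94, 94, 94, 94, 93, 94, 93, 94, 94, 93, 93, 93, 94, 93, 94, 94, 94, 94, 94, 93, 93, 93, 93, 94, 94, 94, 94, 94, 94, 94, 93, 93, 93, 94, 86, 55, 28, 29, 29, 28, 29, 27, 31, 62, 97, 101, 97, 83, 77, 78, 79, 79, 78, 78, 78, 79, 78, 78, 78, 77, 77, 76, 74, 74, 74, 74, 75, 76, 100, 145, 144, 145, 144, 144, 144, 144, 143, 145, 145, 146, 145]
col [147, 139, 123, 134, 125, 109, 108, 100, 105, 118, 100, 100, 100, 98, 97, 97, 96, 96, 96, 99, 100, 101, 103, 102, 102, 99, 66, 14, 14, 15, 30, 28, 29, 28, 29, 27, 28, 30, 49, 94, 94, 94, 93, 93, 93, 93, 93, 94, 94, 94, 94, 94, 94, 93, 94, 93, 94, 94, 93, 93, 93, 93, 93, 94, 94, 94, 94, 94, 94, 94, 93, 94, 94, 94, 94, 87, 38, 28, 28, 28, 28, 29, 33, 69, 100, 101, 98, 85, 77, 78, 77, 76, 76, 75, 73, 71, 71, 71, 75, 98, 88, 144, 144, 145, 145, 145, 145, 145, 146, 145, 145, 144, 144, 145, 145, 145, 145, 145, 146, 145]
[ 245  175   58   64 1474] [272.5 203. ]
[ 453  215   61   46 1585] [480.3 236.1]
[    0   258   560   162 45840] [276.6 365.2]
```

```bash
python3 - <<'E'
from h import *
import pickle
from scipy.optimize import least_squares
d,s=pickle.load(open('w10.pkl','rb'));g=cv2.cvtColor(d['image'],cv2.COLOR_BGR2GRAY)
m=((g<65)&(g>20)).astype(np.uint8);m[:170]=0;m[245:]=0;m[:,:240]=0;m[:,310:]=0
c=max(cv2.findContours(m,cv2.RETR_EXTERNAL,cv2.CHAIN_APPROX_NONE)[0],key=len).reshape(-1,2)
Q=onz(d,c,14)[:,:2]
q=least_squares(lambda v:np.hypot(*(Q-v[:2]).T)-v[2],[436,-282,24],loss='soft_l1',f_scale=.4);print(len(c),q.x.round(2),np.abs(q.fun).mean().round(2))
x,y,_=q.x;plan([x,y,172],Rdown(160))
D=pickle.load(open('d0.pkl','rb'));print('dish',onz(D['side'],[(311,190)],14).round(0),'vial',onz(D['side'],[(306,230)],20).round(0),'mouse',onz(D['side'],[(358,164)],15).round(0))
E
```

```text
192 [ 431.95 -286.54   23.38] 0.48
shift [ 0.0056 -0.0222  0.4987] turn [ 0.0004 -0.0037 -0.0014]
dish [[ 582. -282.   14.]] vial [[ 510. -133.   20.]] mouse [[ 521. -466.   15.]]
```

step_arm(deltas=[[[0.006,-0.022,0.12],[0,-0.004,0],0.5],[[0.006,-0.022,0.25],[0,-0.004,0],0.5],[[0.006,-0.022,0.37],[0,-0.004,0],0.5],[[0.006,-0.022,0.46],[0,-0.004,0],0.5],[[0.006,-0.022,0.497],[0,-0.004,0],0.5]])

```text
t: 25.02
tcp_pos: [432.9, -284.7, 172.6]
tool_rot: [0.173, 0.985, 0.0, 0.0]
wrist_force: [-0.0, 0.1, 0.7]
opening: 64.1
```

step_arm(deltas=[[[0,0,0],[0,0,0],0.5],[[0,0,0],[0,0,0],0.3],[[0,0,0],[0,0,0],0.0],[[0,0,0],[0,0,0],-0.4],[[0,0,0],[0,0,0],-0.4]])

```text
t: 25.65
tcp_pos: [433.8, -286.8, 175.7]
tool_rot: [0.174, 0.985, -0.001, 0.003]
wrist_force: [-0.6, 2.4, 5.9]
opening: 45.8
```

```bash
python3 -c "
from h import *
st()"
```

```text
t 25.65 tcp [ 433.8 -286.8  175.7] rot [ 0.1736  0.9848 -0.0013  0.0029] F [-0.6  2.4  5.9] op 45.8 q [-0.72  0.32  1.99  0.    0.83 -1.94]
```

step_arm(deltas=[[[0,0,0],[0,0,0],0.2],[[0,0,0],[0,0,0],0.5],[[0,0,0],[0,0,0],0.5],[[0,0,0],[0,0,0],0.5],[[0,0,0],[0,0,0],0.5]])

```text
t: 26.28
tcp_pos: [432.8, -286.2, 173.8]
tool_rot: [0.174, 0.985, -0.001, 0.001]
wrist_force: [-0.5, -0.5, -0.5]
opening: 64.1
```

```bash
python3 - <<'E'
from h import *
import pickle
s=st();d=cam('wrist');pickle.dump((d,s),open('w11.pkl','wb'));cv2.imwrite('pics/w11.png',d['image'])
g=cv2.cvtColor(d['image'],cv2.COLOR_BGR2GRAY)
print('r230',g[230,210:350].tolist());print('c279',g[170:360,279].tolist());print('r260',g[262,210:350].tolist())
E
```

```text
t 26.27 tcp [ 432.8 -286.2  173.8] rot [ 1.736e-01  9.848e-01 -6.000e-04  1.400e-03] F [-0.5 -0.5 -0.5] op 64.1 q [-0.72  0.32  1.99  0.    0.83 -1.94]
r230 [122, 123, 122, 122, 122, 122, 121, 120, 120, 119, 119, 119, 118, 118, 116, 115, 114, 113, 112, 113, 114, 116, 117, 119, 120, 122, 123, 124, 123, 123, 123, 123, 122, 122, 123, 122, 123, 124, 124, 123, 122, 120, 119, 109, 79, 38, 20, 20, 21, 18, 22, 21, 21, 21, 20, 20, 19, 20, 20, 19, 22, 21, 22, 20, 22, 21, 20, 21, 20, 20, 19, 20, 20, 20, 20, 21, 20, 20, 21, 21, 20, 20, 19, 18, 20, 20, 20, 19, 19, 20, 28, 61, 99, 116, 118, 118, 117, 117, 117, 118, 118, 118, 117, 117, 112, 90, 91, 91, 91, 92, 93, 93, 94, 94, 95, 95, 95, 95, 95, 94, 94, 94, 94, 93, 92, 91, 91, 91, 91, 92, 93, 93, 92, 93, 92, 90, 90, 89, 90, 114]
c279 [178, 178, 179, 178, 178, 178, 178, 178, 178, 179, 178, 178, 178, 179, 178, 178, 178, 177, 178, 178, 178, 178, 178, 178, 178, 178, 178, 177, 177, 178, 177, 178, 178, 178, 178, 175, 143, 141, 123, 122, 121, 120, 120, 119, 119, 120, 122, 122, 122, 123, 124, 125, 125, 124, 119, 44, 20, 20, 21, 20, 20, 20, 22, 19, 20, 23, 
[... 487 characters left out ...]
 92, 92, 92, 91, 91, 91, 91, 92, 93, 93, 93, 92, 92, 92, 91, 91, 92, 92]
r260 [6, 30, 68, 90, 90, 89, 90, 89, 89, 89, 89, 102, 118, 118, 119, 120, 121, 123, 124, 115, 79, 22, 30, 36, 36, 35, 37, 37, 36, 36, 35, 36, 35, 35, 36, 36, 36, 36, 37, 55, 93, 114, 114, 114, 113, 113, 114, 114, 114, 114, 114, 115, 114, 114, 114, 114, 113, 114, 113, 115, 113, 113, 113, 113, 114, 114, 114, 114, 114, 114, 114, 114, 114, 114, 114, 113, 114, 113, 114, 113, 112, 112, 109, 110, 110, 109, 109, 110, 109, 110, 109, 109, 109, 109, 109, 110, 101, 68, 30, 26, 25, 25, 27, 26, 27, 26, 27, 26, 26, 26, 26, 26, 27, 25, 25, 21, 29, 65, 91, 92, 93, 92, 92, 92, 92, 92, 92, 91, 89, 91, 91, 91, 91, 92, 93, 93, 88, 44, 6, 6]
```

```bash
python3 - <<'E'
from h import *
import pickle
d,s=pickle.load(open('w11.pkl','rb'));R0=R.from_quat(s['tool_rot'])
for z in(12,14):print((R0.inv().apply(onz(d,[(279,235.3),(279,326.2),(231,262),(326.7,262)],z)-s['tcp_pos'])).round(1).tolist())
print(R0.inv().apply(onz(d,[(279,224.6)],0)-s['tcp_pos']).round(1))
E
```

```text
[[23.6, 0.1, 161.7], [-23.9, 0.1, 161.9], [10.6, -21.6, 161.8], [10.6, 21.6, 161.7]]
[[24.5, 0.1, 159.7], [-22.3, 0.1, 159.8], [11.6, -21.3, 159.8], [11.6, 21.3, 159.7]]
[[2.410e+01 1.000e-01 1.737e+02]]
```

step_arm(deltas=[[[0,0,0.01],[0,0,0],0.4],[[0,0,0.01],[0,0,0],0.3],[[0,0,0.01],[0,0,0],0.25],[[0,0,0.01],[0,0,0],0.2],[[0,0,0.01],[0,0,0],0.15]])

```text
t: 26.95
tcp_pos: [433.0, -286.3, 171.5]
tool_rot: [0.174, 0.985, -0.001, 0.002]
wrist_force: [0.6, -0.4, 1.1]
opening: 49.0
```

step_arm(deltas=[[[0,0,0],[0,0,0],0.1],[[0,0,0],[0,0,0],0.0],[[0,0,0],[0,0,0],-0.2],[[0,0,0],[0,0,0],-0.4],[[0,0,0],[0,0,0],-0.4]])

```text
t: 27.58
tcp_pos: [433.1, -286.4, 171.9]
tool_rot: [0.174, 0.985, -0.001, 0.002]
wrist_force: [-1.4, 0.5, 5.0]
opening: 46.4
```

```bash
python3 -c "
from h import *
st()"
```

```text
t 27.57 tcp [ 433.1 -286.4  171.9] rot [ 1.735e-01  9.848e-01 -8.000e-04  1.700e-03] F [-1.4  0.5  5. ] op 46.4 q [-0.72  0.32  1.99  0.    0.82 -1.94]
```

step_arm(deltas=[[[0,0,-0.01],[0,0,0],-0.4],[[0,0,-0.06],[0,0,0],-0.4],[[0,0,-0.16],[0,0,0],-0.4],[[0,0,-0.28],[0,0,0],-0.4],[[0,0,-0.4],[0,0,0],-0.4]])

```text
t: 28.2
tcp_pos: [432.5, -285.9, 272.6]
tool_rot: [0.174, 0.985, -0.001, 0.002]
wrist_force: [-0.7, -0.7, -0.6]
opening: 45.9
```

step_arm(deltas=[[[0,0,-0.1],[0,0,0],-0.4],[[0,0,-0.2],[0,0,0],-0.4],[[0,0,-0.27],[0,0,0],-0.4],[[0,0,-0.3],[0,0,0],-0.4],[[0,0,-0.3],[0,0,0],-0.4]])

```text
t: 28.82
tcp_pos: [432.4, -285.9, 346.6]
tool_rot: [0.174, 0.985, -0.001, 0.002]
wrist_force: [0.2, -0.9, -1.6]
opening: 46.6
```

```bash
python3 - <<'E'
from h import *
import pickle
s=st();d=cam('wrist');pickle.dump((d,s),open('w12.pkl','wb'))
g=cv2.cvtColor(d['image'],cv2.COLOR_BGR2GRAY);print('c279',g[205:350,279].tolist())
R0=R.from_quat(s['tool_rot'])
for P in([24,0,172],[24,0,158],[-24,0,158]):print(proj(d,s['tcp_pos']+R0.apply(P)).round(1))
chain([(nestpt([667.5,1.3,105],13.5,[-.4,-.6,120+172]),toolR(13.5))])
E
```

```text
t 28.82 tcp [ 432.4 -285.9  346.6] rot [ 1.735e-01  9.848e-01 -8.000e-04  1.700e-03] F [ 0.2 -0.9 -1.6] op 46.6 q [-0.72  0.05  1.92  0.    1.17 -1.94]
c279 [107, 109, 110, 110, 110, 111, 112, 104, 89, 114, 119, 159, 158, 158, 158, 158, 158, 158, 158, 158, 153, 64, 18, 16, 18, 18, 17, 17, 16, 17, 16, 18, 26, 33, 31, 30, 32, 31, 30, 31, 31, 31, 30, 31, 32, 31, 45, 102, 103, 102, 102, 103, 101, 102, 103, 103, 102, 98, 99, 98, 99, 98, 98, 98, 98, 98, 98, 98, 98, 98, 98, 98, 98, 98, 98, 98, 98, 98, 99, 98, 98, 99, 98, 98, 98, 98, 98, 99, 98, 98, 98, 98, 98, 98, 98, 98, 98, 98, 98, 98, 98, 98, 98, 98, 98, 98, 98, 98, 98, 98, 97, 98, 98, 52, 22, 23, 24, 23, 23, 24, 23, 23, 22, 22, 133, 160, 160, 160, 161, 159, 160, 160, 160, 160, 160, 159, 159, 159, 159, 160, 159, 160, 159, 160, 159]
[[278.9 226.2]]
[[278.9 237.9]]
[[278.9 331.9]]
shift [-0.0806  1.1256 -0.0951] turn [-0.0818 -0.2685 -0.366 ]
```

step_arm(deltas=[[[-0.01,0.2,-0.02],[-0.016,-0.054,-0.073],-0.4],[[-0.03,0.4,-0.04],[-0.033,-0.107,-0.146],-0.4],[[-0.05,0.6,-0.06],[-0.049,-0.161,-0.22],-0.4],[[-0.065,0.8,-0.08],[-0.065,-0.215,-0.293],-0.4],[[-0.08,1.0,-0.095],[-0.082,-0.2685,-0.366],-0.4]])

```text
t: 29.5
tcp_pos: [536.6, -56.2, 368.7]
tool_rot: [-0.117, 0.969, 0.026, 0.215]
wrist_force: [0.5, -0.7, -0.6]
opening: 46.4
```

```bash
python3 - <<'E'
from h import *
nst()
plan(nestpt([667.5,1.3,105],13.5,[-.2,-.6,80+172]),toolR(13.5))
E
```

```text
t 29.5 tcp [536.6 -56.2 368.7] rot [-0.1166  0.9692  0.0257  0.2155] F [ 0.5 -0.7 -0.6] op 46.4 q [-0.29 -0.03  1.98  0.29  0.83 -2.25]
nest tcp [-16.05 -25.31 298.48] Fn [ 0.  -0.8 -0.7] roterr [-0.07 -0.07 -0.2 ]
shift [-0.0635  0.0984  0.1861] turn [0.0008 0.0007 0.0023]
```

step_arm(deltas=[[[-0.03,0.05,0.04],[0.001,0.001,0.002],-0.4],[[-0.063,0.098,0.08],[0.001,0.001,0.002],-0.4],[[-0.063,0.098,0.14],[0.001,0.001,0.002],-0.4],[[-0.063,0.098,0.186],[0.001,0.001,0.002],-0.4],[[-0.063,0.098,0.186],[0.001,0.001,0.002],-0.4]])

```text
t: 30.12
tcp_pos: [563.5, -26.6, 332.4]
tool_rot: [-0.113, 0.97, 0.025, 0.213]
wrist_force: [-0.1, 0.2, -0.1]
opening: 46.3
```

```bash
python3 - <<'E'
from h import *
nst()
plan(nestpt([667.5,1.3,105],13.5,[-.2,-.6,44+172]),toolR(13.5))
E
```

```text
t 30.12 tcp [563.5 -26.6 332.4] rot [-0.1127  0.9703  0.0251  0.2128] F [-0.1  0.2 -0.1] op 46.3 q [-0.21  0.07  1.95  0.27  0.75 -2.18]
nest tcp [ -1.48  -2.84 251.58] Fn [-0.1  0.3 -0.1] roterr [0.06 0.25 0.24]
shift [-0.0057  0.0091  0.1423] turn [-0.0007 -0.0028 -0.0026]
```

step_arm(deltas=[[[0,0.003,0.03],[0,0,0],-0.4],[[0,0.003,0.06],[0,0,0],-0.4],[[0,0.003,0.09],[0,0,0],-0.4],[[0,0.003,0.09],[0,0,0],-0.4],[[0,0.003,0.09],[0,0,0],-0.4]])

```text
t: 30.75
tcp_pos: [573.0, -23.1, 314.2]
tool_rot: [-0.113, 0.97, 0.025, 0.215]
wrist_force: [0.4, 0.0, -0.4]
opening: 46.0
```

```bash
python3 - <<'E'
from h import *
nst()
plan(nestpt([667.5,1.3,105],13.5,[-.2,-.6,40+172]),toolR(13.5))
E
```

```text
t 30.75 tcp [573.  -23.1 314.2] rot [-0.1132  0.9698  0.0247  0.2147] F [ 0.4  0.  -0.4] op 46.0 q [-0.2   0.11  1.94  0.28  0.71 -2.18]
nest tcp [  0.    -1.72 230.83] Fn [ 0.2 -0.1 -0.6] roterr [0.12 0.04 0.16]
shift [0.0008 0.0046 0.0753] turn [-0.0013 -0.0005 -0.0017]
```

step_arm(deltas=[[[0.001,0.005,0.015],[-0.001,0,-0.002],-0.4],[[0.001,0.005,0.035],[-0.001,0,-0.002],-0.4],[[0.001,0.005,0.055],[-0.001,0,-0.002],-0.4],[[0.001,0.005,0.075],[-0.001,0,-0.002],-0.4],[[0.001,0.005,0.079],[-0.001,0,-0.002],-0.4]])

```text
t: 31.38
tcp_pos: [580.5, -20.0, 295.4]
tool_rot: [-0.115, 0.97, 0.025, 0.214]
wrist_force: [0.3, 0.9, -1.8]
opening: 46.3
```

```bash
python3 - <<'E'
from h import *
nst()
E
```

```text
t 31.38 tcp [580.5 -20.  295.4] rot [-0.1149  0.9697  0.0253  0.214 ] F [ 0.3  0.9 -1.8] op 46.3 q [-0.2   0.15  1.94  0.29  0.67 -2.19]
nest tcp [ -0.69  -0.41 210.43] Fn [-0.4  0.8 -1.9] roterr [ 0.    0.11 -0.02]
```

step_arm(deltas=[[[0,0,0.003],[0,0,0],-0.4],[[0,0,0.006],[0,0,0],-0.4],[[0,0,0.009],[0,0,0],-0.4],[[0,0,0.011],[0,0,0],-0.4],[[0,0,0.011],[0,0,0],-0.4]])

```text
t: 32.0
tcp_pos: [581.7, -19.8, 293.7]
tool_rot: [-0.115, 0.97, 0.025, 0.215]
wrist_force: [0.4, -0.1, -0.8]
opening: 46.6
```

```bash
python3 - <<'E'
from h import *
nst()
E
```

```text
t 32.0 tcp [581.7 -19.8 293.7] rot [-0.1149  0.9696  0.0251  0.2146] F [ 0.4 -0.1 -0.8] op 46.6 q [-0.19  0.16  1.93  0.29  0.67 -2.19]
nest tcp [ -0.34  -0.5  208.32] Fn [-0.  -0.2 -0.9] roterr [ 0.03  0.05 -0.03]
```

step_arm(deltas=[[[0,0,0.002],[0,0,0],-0.4],[[0,0,0.004],[0,0,0],-0.4],[[0,0,0.006],[0,0,0],-0.4],[[0,0,0.006],[0,0,0],-0.4],[[0,0,0.006],[0,0,0],-0.4]])

```text
t: 32.62
tcp_pos: [582.1, -19.8, 293.3]
tool_rot: [-0.115, 0.97, 0.025, 0.214]
wrist_force: [-7.0, -1.6, 7.0]
opening: 45.9
```

```bash
python3 - <<'E'
from h import *
nst()
E
```

```text
t 32.62 tcp [582.1 -19.8 293.3] rot [-0.1152  0.9696  0.0252  0.2143] F [-7.  -1.6  7. ] op 45.9 q [-0.19  0.16  1.93  0.29  0.67 -2.19]
nest tcp [-1.4000e-01 -5.6000e-01  2.0782e+02] Fn [-3.6  0.1  9.4] roterr [ 0.    0.08 -0.05]
```

Contact came at 207.8 mm, against 207.9 mm predicted. I'll release and retreat.

step_arm(deltas=[[[0,0,0],[0,0,0],0.1],[[0,0,0],[0,0,0],0.3],[[0,0,0],[0,0,0],0.4],[[0,0,0],[0,0,0],0.4],[[0,0,-0.05],[0,0,0],0.4]])

```text
t: 33.25
tcp_pos: [576.7, -20.8, 302.7]
tool_rot: [-0.115, 0.97, 0.026, 0.213]
wrist_force: [-1.0, 0.3, 1.2]
opening: 60.0
```

step_arm(deltas=[[[0,0,-0.1],[0,0,0],0.4],[[0,0,-0.2],[0,0,0],0.4],[[0,0,-0.3],[0,0,0],0.4],[[0,0,-0.38],[0,0,0],0.4],[[0,0,-0.4],[0,0,0],0.4]])

```text
t: 33.88
tcp_pos: [536.2, -30.9, 396.8]
tool_rot: [-0.115, 0.969, 0.024, 0.217]
wrist_force: [-0.1, 0.1, 0.4]
opening: 59.6
```

```bash
python3 - <<'E'
from h import *
nst();d=cam('wrist');s=cam('side')
a=d['image'][130:310,190:370];b=s['image'][175:275,185:285]
A=cv2.resize(a,(400,400),interpolation=cv2.INTER_CUBIC);B=cv2.resize(b,(400,400),interpolation=cv2.INTER_CUBIC)
cv2.imwrite('pics/end.png',np.clip(np.hstack([A,B])*1.5,0,255).astype(np.uint8))
import pickle
D=pickle.load(open('d0.pkl','rb'));x=cv2.absdiff(s['image'],D['side']['image']).max(2);
for n,(u,v) in dict(joystick=(264,165),dish=(311,191),mouse=(358,163),vial=(306,228),box=(295,277),obj=(248,320),eyep=(131,300)).items():print(n,x[v-14:v+15,u-14:u+15].mean().round(1))
E
```

```text
t 33.88 tcp [536.2 -30.9 396.8] rot [-0.1149  0.9692  0.0243  0.2166] F [-0.1  0.1  0.4] op 59.6 q [-0.24 -0.07  1.96  0.25  0.87 -2.17]
nest tcp [  0.76  -0.67 321.58] Fn [0.1 0.1 0.4] roterr [ 0.14 -0.17 -0.05]
joystick 36.0
dish 2.2
mouse 2.3
vial 18.6
box 15.9
obj 3.2
eyep 2.8
```

View pics/end.png

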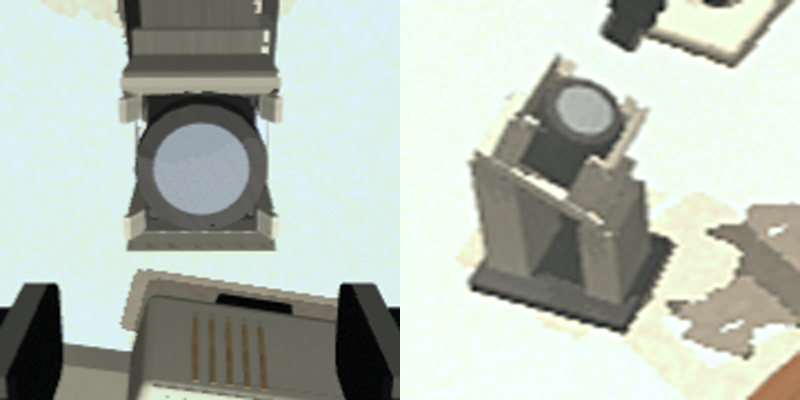

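The disc lies flat and centred in the pocket. It shows as a ring around (202,168) in the wrist crop and around (583,108) in the side crop. Handing in.

```bash
python3 -c "
from h import *
print(r.finish_job());st()"
```

```text
the job is handed in; nothing more can be done
None
the job is handed in; nothing more can be done
```

The filter cell is assembled in the nest: body on the pocket floor, then the spacer, then the disc, each released before the next. I handed it in at about 34 s of the 72 s allowed.

**Regrips:** The first grip on the spacer was too shallow and it slipped several millimetres, so I set it back on the bench and gripped it lower. I also regripped the disc lower before lifting it.

**Last checks:**
- **Seating:** The spacer came to rest where its height said it should. The disc touched at 207.8 mm against 207.9 mm predicted. For the body, the picture after release showed it square in the pocket.
- **Force:** The highest reading on the nest at the end of a move was about 10 N. Short peaks within a move were not recorded.
- **Final pictures:** The wrist and side views show the disc flat and centred, and the gripper was clear of everything.
- **Bystanders:** The side pictures from before and after match for the dish, mouse, objective and eyepiece. The spots around the joystick, vial and slide box did differ. The gripper covers part of the joystick in that view. I put the vial and box differences down to the arm and its shadow, but did not confirm that. I made no move near those three.

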